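Turn scooter controllers base plate up for cleaning

TASK

Get the scooter motor controllers on the service mat ready for their base plates to be cleaned. First put the ratchet that lies across one of them back into the free bay of the socket tray; then turn every controller over so that it lies flat on the mat with its bare base plate up and its fins down, and lift the spray can of cleaner out of the partitioned carton and stand it upright on the mat beside them. Leave the other bottles in the carton, and leave the wheel bearing and the tape roll where they are.

Things in the scene. Friction and masses are not known exactly. Their poses are not given: they have to be found in the camera images.
- mat_top (a point): Middle of the top face of the service mat, a plain grey rubber sheet 260 mm (x) by 400 mm (y), 3 mm thick, fixed to the bench in front of the robot. x and y run along its edges, z up.
- ctl1_c (a point): Centre of motor controller 1, a flat metal box 84 mm long (x) by 60 mm wide (y) by 24 mm thick (z), 0.28 kg, loose. +z points out of the face with the dark cooling fins (up at the start), -z out of the bare aluminium base plate with four screw holes and a grey pad. One outline box in effect: it rests firmly on either face and stands unaided on its 60 x 24 mm end. The ratchet lies across this one at the start.
- ctl2_c (a point): Centre of motor controller 2, same as controller 1; may be absent.
- ctl3_c (a point): Centre of motor controller 3, same as controller 1; may be absent.
- ratchet_c (a point): Middle of the ratchet handle, 190 mm long, 0.3 kg, loose, at about its centre of mass. x runs along it from the black grip (18 x 18 mm section, from x = -96 to +4 mm) to the round steel head (32 mm across, 20 mm high, centre at x = +78 mm); the stretch between is 13 mm wide. The point is 9 mm above its underside; z up, the square drive on top of the head.
- tray_bay (a point): Middle of the floor of the ratchet bay in the socket tray, a fixed dark steel tray 240 mm (x) by 150 mm (y) with a rim 22 mm high. The floor is 4 mm above the bench. The free bay is 232 mm (x) by 100 mm wide (y, from -51 to +51 mm of this point); beyond y = +51 mm a foam block with a row of sockets stands up to 35 mm above the bench.
- carton: Cardboard carton without lid, fixed, origin under its middle: 204 mm (x) by 140 mm (y), walls 4 mm thick and 110 mm high, floor 4 mm thick. Dividers 85 mm high at x = -33 mm, x = +33 mm and y = 0 make 3 x 2 cells, about 63 x 64 mm each.
- can_c (a point): Centre, half-way up, of the spray can of cleaner, 45 mm across and 138 mm tall in all, 0.18 kg, loose, standing in one of the carton's cells. z up along it. The body ends 104 mm above its foot, a low shoulder reaches 113 mm, and the white spray cap, 26 mm across, runs from 113 to 138 mm.
- oil: Slim bottle 42 mm across, 98 mm tall, loose in another cell of the carton, to be left there. Origin at its foot, z up.
- grease: Squat jar 50 mm across, 70 mm tall, loose in another cell of the carton, to be left there. Origin at its foot, z up.
- bearing: Steel wheel bearing, a ring 70 mm across and 17 mm high, on the bench beyond the mat, to be left alone. Origin under its middle.
- tape: Roll of black tape 84 mm across, 19 mm high, on the bench beyond the mat, to be left alone. Origin under its middle.
Not all that is in view belongs to the job. Leave any pink or red look-alike of the grease alone.

How it is judged:
By the outcome, as a careful person would: the job done as asked, in the order asked, and still so for the second after the job is handed in, with the robot touching nothing.
Of ctl2, ctl3 only 1 to 2 are there at a start; the rules pass over those that are not, and their reading is None.
At some moment in a run one of ctl1, ctl2, ctl3, ratchet may be knocked a few centimetres aside while the robot is not near it.
It also fails if it takes over 210 s, if anything falls off the work surface, if the arm or the gripper's body presses on something with over 40 N, if the wrist force passes 120 N, or if a joint passes its speed limit or range.

ROBOT

A 7-joint arm with a two-finger parallel gripper is mounted at the origin on the work surface. World frame = base frame: x ahead of the robot, y to its left, z up, the work surface at z = 0. Lengths are in m, angles in degrees, forces in N, time in s.
With the tool pointing down it reaches from about 0.425 to 0.875 m from the base axis. Payload 4.7 kg.
Tool frame: the origin (TCP) lies at the very end of the fingers, on their centre line; the grasp point (between the pads) lies 19 mm behind it; z points along the fingers, y is the line along which they close (so a half turn about z gives the same grasp; the last joint's range is limited). The gripper opens to 87 mm and grips with 3 to 60 N. Pads are 19 mm wide; open, the fingers measure 117 mm over their backs; the gripper's body (75 mm by 190 mm) begins 51 mm behind the grasp point.
Start: joints at [-67.832, 18.392, -4.016, 83.108, 1.295, 78.541, -3.26], TCP at [0.237, 0.605, 0.199] pointing down, gripper open.
Joint ranges: [-163.93, 163.93], [-17.29, 119.83], [-79.2, 71.16], [3.27, 140.29], [-89.18, 269.18], [5.43, 117.66], [-154.24, 154.24]. Speed limits (degrees/s): [147.25, 147.25, 180, 180, 180, 180, 180].

INTERFACE

Orientations are given as [roll, pitch, yaw] about the fixed x, y, z axes, in that order (R = Rz(yaw) Ry(pitch) Rx(roll)).
In Python, from cell import telemetry, cams, env gives the robot as it stands.
- The arm moves only by the tool arm_command, never from a script. Its argument "series" is text: rows parted by semicolons, each of 5 numbers parted by spaces: the shift along the tool's x, y, z in mm, then the turn about the tool's z in rad, then the closure in counts, from 0 (fully open) to 255 (shut). A call has 1 to 20 rows; each row shifts and turns the commanded pose from where the row before left it, along the tool's axes as they then stand; what a row does not reach is not made up. A row lasts 1/12 s, in which the tool goes at most 41.7 mm and 7.16 degrees, less where a joint would pass 70% of its speed; a pose out of reach is approached as far as the arm can. A call is refused whole if a number of a shift passes 41.7 or a number of a turn 0.125, either way. A call with a gripper value outside its range is refused whole. The fingers move at their own pace and stop on an object; "squeeze" is the grip in N (left out, the last holds). Time passes only in rows, so rows that do not move let the fingers close. It gives the time, the measured TCP pose, the force, the opening and the grip force at its end, in the units of the state.
- telemetry.get_obs(): the state, without advancing time (a new reading comes with each control period).
- cams.read_camera(name): name is "scene" or "top" or "wrist"; returns the picture (480x640x3 uint8, blue, green, red); there is no depth.
- cams.calibration(name): a dict with "K" (3x3 intrinsics, pixels), "origin" and "rotation" of the camera in the world; the wrist camera has in their place "hand_eye" (4x4, takes a point from camera to tool coordinates, whose origin is the TCP and whose axes are the flange's). Camera axes: x right, y down, z forward; pixel columns grow to the right and rows downward; lengths in m; the calibration is good to about 2 mm. A picture is of the moment at which its call begins: read the wrist's pose just before it. calibration takes no time and is no camera call.
- env.sign_off(): hands the job in; it is judged then, once.
The state is a dict: "time_s": time; "qpos": joint angles; "joint_velocities": joint speeds; "effort": joint torques, N m; "tool_pos": TCP position; "tool_rot": TCP orientation; "force": force on the tool from outside, world axes, zero at the start; "wrist_torque": the same for the moment, N m; "grip_width": finger opening in m; "grasp_force": force on a finger pad.
Only numpy, scipy, OpenCV 4.12 (cv2) and the standard library are available. Lean on these libraries where they do the work, as an engineer would, in place of code of your own. Each camera call takes 0.05 s, during which the arm holds its last target. There are 200 camera calls.

## Working session

There is one attempt and no reset: what is moved stays moved. The work goes in short steps, Python scripts to look and compute and a tool call to move; the robot and the scene stay as the last step left them, time stands still between calls to the robot, and variables do not carry over. Pictures are saved under pics/ and viewed, at most 17 in all, crops included, and the job is handed in when it is done.

Besides the shell and the picture viewer there is one more tool, called after "Call:" as a command line: name --argument value ..., lists and objects as JSON in quotes. arm_command: Moves the arm, as the interface text tells. Its arguments: {"type":"object","properties":{"series":{"type":"string"},"squeeze":{"type":"number"}},"required":["series"]}

```bash
ls; mkdir -p pics; python3 - <<'E'
from cell import telemetry,cams,env
import cv2
o=telemetry.get_obs();print(o)
for n in("top","scene"):
    cv2.imwrite(f"pics/{n}0.png",cams.read_camera(n)); print(n,cams.calibration(n))
print(cams.calibration("wrist"))
E
```

```text
pics
{'time_s': 0.0, 'qpos': array([-67.83127363,  18.43928661,  -4.01598803,  83.17436542,
         1.29449297,  78.54297199,  -3.25903689]), 'joint_velocities': array([ 0.02626742,  0.00747612, -0.05768431, -0.02496447,  0.00567418,
        0.03663188, -0.04072923]), 'effort': array([-6.13786688e-05, -4.91290069e+01, -4.03837077e-01, -3.12521124e+01,
       -6.36851834e-02,  4.37316787e-02,  1.98548432e-04]), 'tool_pos': array([0.23657687, 0.60476346, 0.19816377]), 'tool_rot': array([-1.79888596e+02,  5.21405763e-03,  1.58642312e+02]), 'force': array([ 0.30092292,  0.37751552, -0.23473059]), 'wrist_torque': array([-0.01192262, -0.01123747,  0.00988647]), 'grasp_force': 0.0, 'grip_width': 0.08720615306464459}
top {'K': array([[528.73859555,   0.        , 317.7345306 ],
       [  0.        , 528.73859555, 239.987747  ],
       [  0.        ,   0.        ,   1.        ]]), 'origin': array([ 0.43819978, -0.03865411,  1.26626806]), 'rotation': array([-173.14117417,   -1.64293215,  -89.67832276])}
scene {'K': array([[604.98134836,   0.        , 325.02074282],
       [  0.        , 604.98134836, 237.96701743],
       [  0.        ,   0.        ,   1.        ]]), 'origin': array([1.56971109, 0.68735553, 1.16260076]), 'rotation': array([-131.58345492,   -1.19206435,  128.36197208])}
{'K': array([[375.31872963,   0.        , 324.42379213],
       [  0.        , 375.31872963, 240.53981146],
       [  0.        ,   0.        ,   1.        ]]), 'hand_eye': array([[ 1.45069178e-04, -9.56572755e-01, -2.91493644e-01,
         7.91623633e-02],
       [ 9.99999790e-01,  3.22886636e-04, -5.61917610e-04,
        -1.05207951e-03],
       [ 6.31634478e-04, -2.91493501e-01,  9.56572600e-01,
        -1.85417621e-01],
       [ 0.00000000e+00,  0.00000000e+00,  0.00000000e+00,
         1.00000000e+00]])}
```

View pics/top0.png

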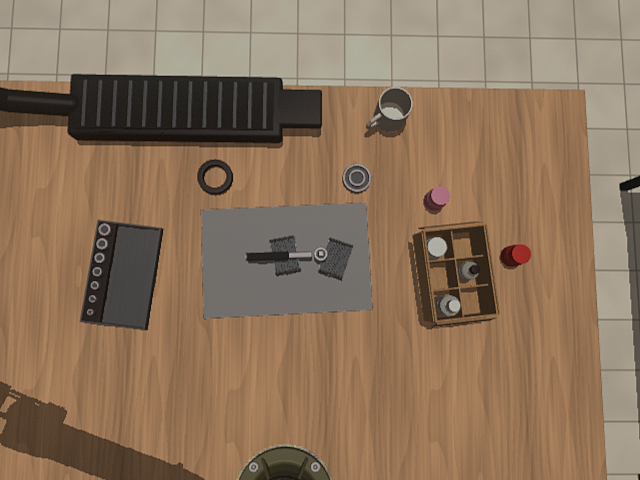

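View pics/scene0.png

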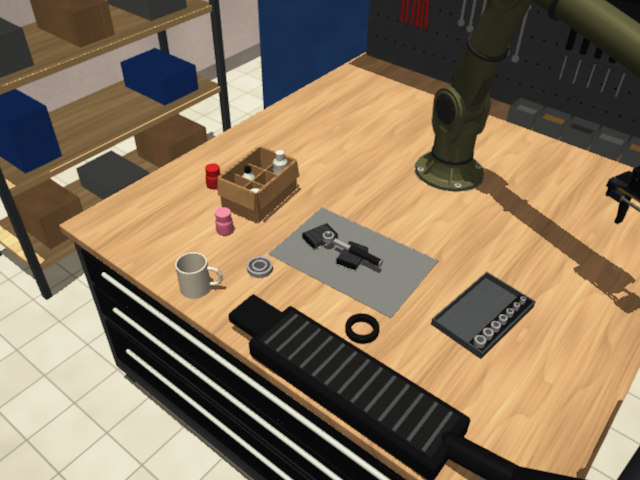

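The top view shows the tray at (125,275), mat at (287,261), two controllers at about (286,256) and (336,259), and the ratchet from (247,257) to its head at (321,254). The carton is at (460,273), holding a white item at (437,247), a dark-capped one at (470,270) and a white-capped one at (450,306). An enlarged crop will confirm which is which.

```bash
python3 - <<'E'
import cv2,numpy as np
a=cv2.imread("pics/top0.png")
c1=cv2.resize(a[225:285,235:365],None,fx=6,fy=6,interpolation=cv2.INTER_CUBIC)
c2=cv2.resize(a[215:335,405:535],None,fx=3,fy=3,interpolation=cv2.INTER_CUBIC)[:240]
c2=cv2.resize(a[220:330,410:530],None,fx=2.1,fy=2.1,interpolation=cv2.INTER_CUBIC)
c3=cv2.resize(a[215:335,75:170],None,fx=1.95,fy=1.95,interpolation=cv2.INTER_CUBIC)
out=np.zeros((600,780,3),np.uint8); out[:360]=c1; out[365:365+c2.shape[0],:c2.shape[1]]=c2;out[365:365+c3.shape[0],300:300+c3.shape[1]]=c3
cv2.imwrite("pics/crop0.png",out)
E
```

```text
(no output)
```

View pics/crop0.png

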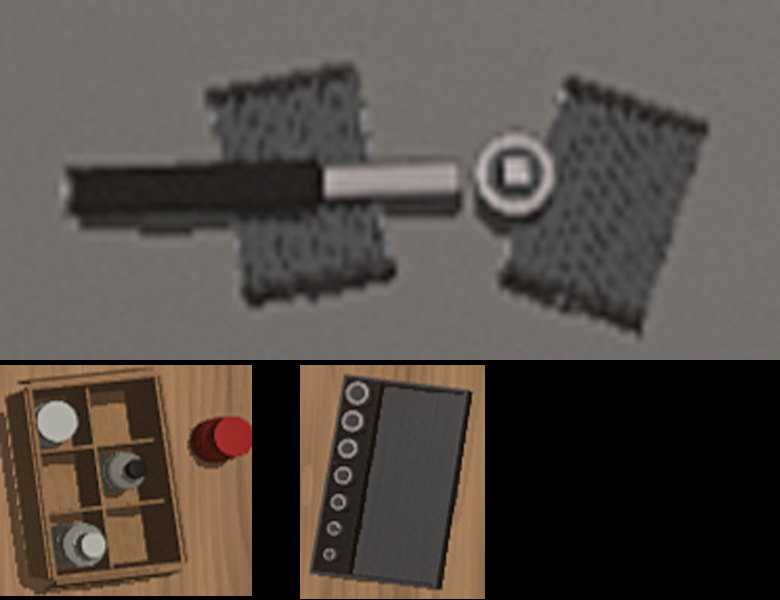

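The spray can is the item at (453,305): it is the tall one with the narrow white cap. The white disc at (437,247) is the grease jar and the dark-capped one at (470,270) is the oil. The red and pink jars outside the carton are look-alikes. The tray's sockets are on the left (+y) side.

```bash
cat > h.py <<'E'
import numpy as np,cv2
from scipy.spatial.transform import Rotation as R
from cell import telemetry,cams
def cam(n,o=None):
    c=cams.calibration(n);K=c["K"]
    if n=="wrist":
        H=c["hand_eye"];Rt=R.from_euler("xyz",o["tool_rot"],degrees=True).as_matrix()
        return K,o["tool_pos"]+Rt@H[:3,3],Rt@H[:3,:3]
    return K,np.array(c["origin"]),R.from_euler("xyz",c["rotation"],degrees=True).as_matrix()
def p2w(n,uv,z,o=None):
    K,t,M=cam(n,o);d=M@np.linalg.solve(K,[uv[0],uv[1],1.]);return t+d*(z-t[2])/d[2]
def w2p(n,P,o=None):
    K,t,M=cam(n,o);q=K@(M.T@(np.array(P)-t));return q[:2]/q[2]
def snap(n,f):
    o=telemetry.get_obs();im=cams.read_camera(n);cv2.imwrite(f,im);return o,im
def plan(wps,o=None,step=35.,n0=None):
    """wps: (x,y,z,yaw deg) world; prints rows (tool frame, mm/rad), repeated n times each"""
    o=o or telemetry.get_obs();p=np.array(o["tool_pos"]);y=o["tool_rot"][2]
    print("at",p.round(4),round(y,1))
    for w in wps:
        q=np.array(w[:3]);yw=w[3] if len(w)>3 else y
        dy=(yw-y+180)%360-180
        # turn first in place if needed (interleaving avoided)
        nr=int(np.ceil(abs(dy)/7)) 
        if nr: print(f"turn {nr} x 0 0 0 {np.radians(-dy)/nr:.4f}")
        c,s=np.cos(np.radians(yw)),np.sin(np.radians(yw));d=(q-p)*1000
        t=np.array([c*d[0]+s*d[1],s*d[0]-c*d[1],-d[2]]);n=max(1,int(np.ceil(abs(t).max()/step)))
        print(f"move {n} x",(t/n).round(1),"total",t.round(1));p=q;y=yw
E
python3 - <<'E'
from h import *
c1=lambda x,y:((x+.5)/6-.5+235,(y+.5)/6-.5+225)
g=p2w("top",c1(65,190),.045);gm=p2w("top",c1(322,183),.045);h=p2w("top",c1(515,172),.047)
print("rat",g,gm,h,np.linalg.norm(h-g),np.degrees(np.arctan2(*(h-g)[1::-1])))
for nm,pts in dict(c1=[(208,95),(355,70),(392,272),(248,300)],c2=[(568,80),(706,127),(640,330),(502,280)]).items():
    P=np.array([p2w("top",c1(*q),.027) for q in pts]);d=P[0]+P[1]-P[2]-P[3]
    print(nm,P.mean(0),np.linalg.norm(P[0]-P[1]),np.linalg.norm(P[1]-P[2]),np.degrees(np.arctan2(d[1],d[0])))
    print(P.round(3).tolist())
print("mat",[p2w("top",q,.003).round(3).tolist() for q in[(202,210),(365,205),(372,309),(205,318)]])
print("can",p2w("top",(453.3,305.5),.142))
print("tray",[p2w("top",q,.022).round(3).tolist() for q in[(98,221),(162,228),(147,329),(81,322)]])
print("carton",[p2w("top",q,.11).round(3).tolist() for q in[(416,228),(486,223),(498,318),(432,326)]])
E
```

```text
rat [0.54600811 0.09402639 0.045     ] [ 0.54952649 -0.0047521   0.045     ] [ 0.55422057 -0.07919181  0.047     ] 0.17342430264045974 -87.2855798026494
c1 [0.55076019 0.0040483  0.027     ] 0.05847674016038728 0.08085694002097146 11.398934612160335
[[0.585, 0.041, 0.027], [0.596, -0.017, 0.027], [0.517, -0.032, 0.027], [0.505, 0.024, 0.027]]
c2 [ 0.54387561 -0.11490092  0.027     ] 0.057406749375711504 0.08411213787825729 -17.9794561910948
[[0.593, -0.101, 0.027], [0.575, -0.155, 0.027], [0.495, -0.129, 0.027], [0.514, -0.075, 0.027]]
mat [[0.661, 0.205, 0.003], [0.677, -0.189, 0.003], [0.426, -0.204, 0.003], [0.403, 0.19, 0.003]]
can [ 0.43596032 -0.35932878  0.142     ]
tray [[0.628, 0.444, 0.022], [0.613, 0.294, 0.022], [0.378, 0.319, 0.022], [0.393, 0.47, 0.022]]
carton [[0.606, -0.289, 0.11], [0.619, -0.447, 0.11], [0.409, -0.466, 0.11], [0.391, -0.321, 0.11]]
```

```bash
python3 - <<'E'
from h import *
plan([(.550,0.0,.16,92.7)])
E
```

```text
at [0.2366 0.6049 0.1983] 158.6
turn 10 x 0 0 0 0.1151
move 18 x [-34.4  15.8   2.1] total [-619.   284.5   38.3]
```

Call:
arm_command --series "0 0 0 0.115 0;0 0 0 0.115 0;0 0 0 0.115 0;0 0 0 0.115 0;0 0 0 0.115 0;0 0 0 0.115 0;0 0 0 0.115 0;0 0 0 0.115 0;0 0 0 0.115 0;0 0 0 0.115 0;0 0 0 0 0"

```text
time_s: 1.02
tool_pos: [0.2366, 0.605, 0.1986]
tool_rot: [-180.0, 0.1, 92.6]
force: [0.3, -0.2, 0.4]
grip_width: 0.0868
grasp_force: 0.0
```

Call:
arm_command --series "-31 14.2 0 0 0;-31 14.2 0 0 0;-31 14.2 0 0 0;-31 14.2 0 0 0;-31 14.2 0 0 0;-31 14.2 0 0 0;-31 14.2 0 0 0;-31 14.2 0 0 0;-31 14.2 0 0 0;-31 14.2 0 0 0;-31 14.2 0 0 0;-31 14.2 0 0 0;-31 14.2 0 0 0;-31 14.2 0 0 0;-31 14.2 0 0 0;-31 14.2 0 0 0;-31 14.2 0 0 0;-31 14.2 0 0 0;-31 14.2 0 0 0;-31 14.2 0 0 0"

```text
time_s: 2.68
tool_pos: [0.5506, -0.0018, 0.1993]
tool_rot: [180.0, -0.0, 93.0]
force: [0.7, 0.5, 0.1]
grip_width: 0.0871
grasp_force: 0.0
```

```bash
python3 - <<'E'
from h import *
o,im=snap("wrist","pics/w1.png");print(o["time_s"],o["tool_pos"],o["tool_rot"],o["qpos"].round(1),o["force"])
for P in[(.546,.094,.045),(.5495,-.0048,.045),(.5542,-.0792,.047)]:
    print(w2p("wrist",P,o))
E
```

```text
2.6833 [ 0.55057307 -0.00177993  0.19928176] [ 1.79984887e+02 -1.87156662e-02  9.29789126e+01] [-36.6   6.6  37.   98.7  -4.1  76.    4.2] [0.67731267 0.45638241 0.08687918]
[324.25682086 105.12256831]
[322.49100817 218.05695448]
[323.426043   292.45661191]
```

View pics/w1.png

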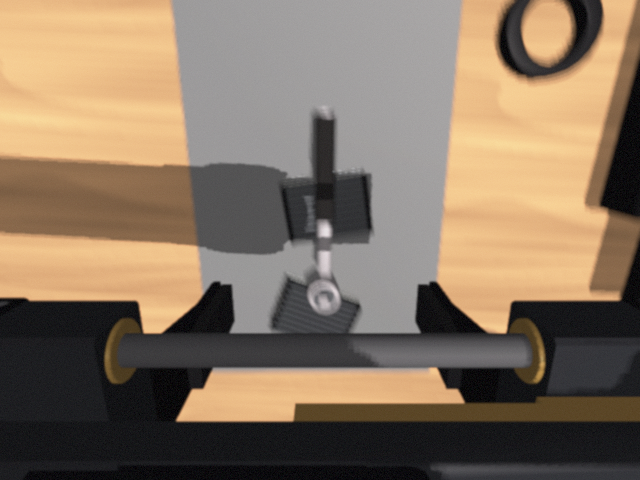

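The wrist view agrees with the estimate: grip end at (324,107), steel neck start at (323,220), head at (324,294). I'll descend and grip near the centre of mass.

Call:
arm_command --series "0 0 35 0 0;0 0 35 0 0;0 0 35 0 0;0 0 30 0 0;0 0 20 0 0;0 0 13.5 0 0;0 0 0 0 0;0 0 0 0 100;0 0 0 0 180;0 0 0 0 255;0 0 0 0 255;0 0 0 0 255;0 0 0 0 255;0 0 0 0 255" --squeeze 40

```text
time_s: 3.9
tool_pos: [0.5504, -0.0002, 0.0311]
tool_rot: [180.0, -0.0, 92.8]
force: [-0.1, 0.2, 0.1]
grip_width: 0.0485
grasp_force: 0.0
```

Call:
arm_command --series "0 0 0 0 255;0 0 0 0 255;0 0 -8 0 255;0 0 -15 0 255;0 0 -25 0 255;0 0 -30 0 255;0 0 -30 0 255;0 0 -20 0 255;0 0 0 0 255"

```text
time_s: 4.65
tool_pos: [0.5535, -0.0004, 0.1643]
tool_rot: [179.5, -0.1, 92.7]
force: [1.3, 0.7, 0.7]
grip_width: 0.0008
grasp_force: 0.0
```

```bash
python3 - <<'E'
from h import *
plan([(.501,.362,.16,173.9),(.501,.362,.008)])
E
```

```text
at [ 5.535e-01 -4.000e-04  1.643e-01] 92.7
turn 12 x 0 0 0 -0.1181
move 11 x [ 8.2 32.3  0.4] total [ 90.7 354.8   4.3]
move 5 x [ 0.   0.  30.4] total [  0.   0. 152.]
```

The fingers close slowly, so I lifted before they had gripped. I'll check where the ratchet is now.

Call:
arm_command --series "0 0 -20 0 0;0 0 -15 0 0;0 0 0 0 0;0 0 0 0 0;0 0 0 0 0;0 0 0 0 0;0 0 0 0 0;0 0 0 0 0;0 0 0 0 0;0 0 0 0 0;0 0 0 0 0;0 0 0 0 0"

```text
time_s: 5.65
tool_pos: [0.5502, -0.0003, 0.1937]
tool_rot: [-180.0, -0.0, 92.7]
force: [0.0, 0.1, 0.5]
grip_width: 0.0726
grasp_force: 0.0
```

```bash
python3 - <<'E'
from h import *
o,im=snap("wrist","pics/w2.png");print(o["time_s"],o["tool_pos"],o["tool_rot"],o["grip_width"])
cv2.imwrite("pics/w2c.png",cv2.resize(im[80:340,180:460],None,fx=2,fy=2))
for P in[(.546,.094,.045),(.5495,-.0048,.045),(.5542,-.0792,.047)]:
    print(w2p("wrist",P,o))
E
```

```text
5.65 [ 5.50186652e-01 -3.31199279e-04  1.93718481e-01] [-1.79999345e+02 -1.44529333e-04  9.27493077e+01] 0.07260999032008879
[324.23143174 106.55556064]
[322.87527822 220.98619372]
[324.10985658 296.21393974]
```

View pics/w2c.png

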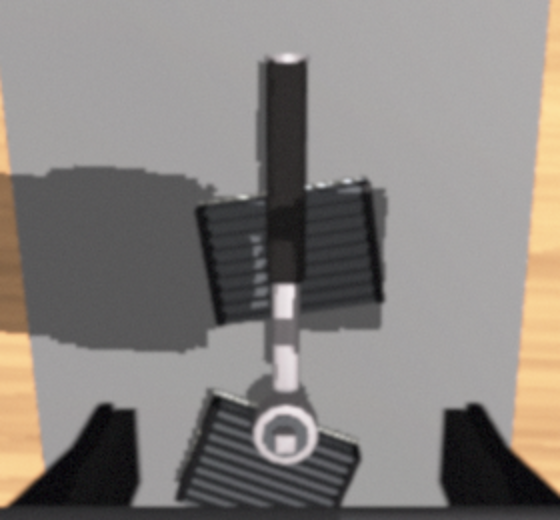

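The ratchet hasn't moved: grip end at (323,108), head at (322,297). I'll retry and allow enough closing time.

Call:
arm_command --series "0 0 35 0 120;0 0 35 0 120;0 0 35 0 120;0 0 30 0 120;0 0 18 0 120;0 0 10 0 120;0 0 0 0 120;0 0 0 0 255;0 0 0 0 255;0 0 0 0 255;0 0 0 0 255;0 0 0 0 255;0 0 0 0 255;0 0 0 0 255;0 0 0 0 255;0 0 0 0 255;0 0 0 0 255;0 0 0 0 255;0 0 0 0 255;0 0 0 0 255"

```text
time_s: 7.37
tool_pos: [0.5502, -0.0003, 0.0307]
tool_rot: [180.0, -0.0, 92.7]
force: [-0.5, 0.1, 0.1]
grip_width: 0.0004
grasp_force: 0.0
```

```bash
python3 - <<'E'
from h import *
o,im=snap("wrist","pics/w3.png");_,s=snap("scene","pics/s3.png")
a=cv2.resize(im[60:340,120:520],(400,280));b=cv2.resize(s[190:320,250:450],(400,260))
_,t=snap("top","pics/t3.png");c=cv2.resize(t[220:300,220:380],(400,200))
cv2.imwrite("pics/m3.png",np.hstack([np.vstack([a,b]),np.vstack([c,np.zeros((340,400,3),np.uint8)])]))
E
```

```text
(no output)
```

View pics/m3.png

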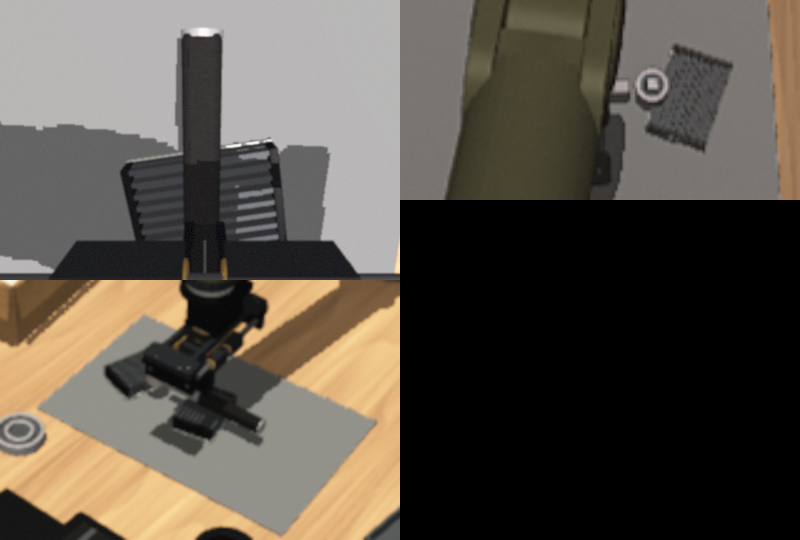

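The fingers closed on nothing: the pads passed above the ratchet, because the controller beneath limits how low the tips can go. I'll grip the bare neck between the two controllers instead, about 44 mm towards the head, where the tips can go lower.

Call:
arm_command --series "0 0 -20 0 110;0 0 -20 0 110;0 0 -10 0 110;0 0 0 0 110;-20 1 0 0 110;-24 1 0 0 110;0 0 0 0 110;0 0 0 0 110;0 0 20 0 110;0 0 20 0 110;0 0 17 0 110;0 0 10 0 110;0 0 0 0 110;0 0 0 0 255;0 0 0 0 255;0 0 0 0 255;0 0 0 0 255;0 0 0 0 255;0 0 0 0 255;0 0 0 0 255" --squeeze 60

```text
time_s: 9.18
tool_pos: [0.5542, -0.0442, 0.0141]
tool_rot: [-180.0, -0.0, 92.8]
force: [0.9, -0.7, 1.2]
grip_width: 0.0117
grasp_force: 59.8
```

Call:
arm_command --series "0 0 0 0 255;0 0 0 0 255;0 0 0 0 255;0 0 0 0 255;0 0 0 0 255"

```text
time_s: 9.6
tool_pos: [0.5543, -0.0442, 0.0141]
tool_rot: [-180.0, -0.0, 92.7]
force: [-3.4, -0.4, 5.0]
grip_width: 0.0116
grasp_force: 59.8
```

Call:
arm_command --series "0 0 -5 0 255;0 0 -10 0 255;0 0 -20 0 255;0 0 -30 0 255;0 0 -30 0 255;0 0 -30 0 255;0 0 -20 0 255;0 0 0 0 255;0 0 0 0 255"

```text
time_s: 10.35
tool_pos: [0.555, -0.0441, 0.1597]
tool_rot: [179.9, -0.0, 92.8]
force: [-0.0, -0.8, -3.7]
grip_width: 0.012
grasp_force: 59.8
```

```bash
python3 - <<'E'
from h import *
plan([(.543,.3575,.16,173.9),(.543,.3575,.009)])
o,im=snap("wrist","pics/w4.png");print(o["grip_width"],o["grasp_force"],o["force"])
cv2.imwrite("pics/w4c.png",cv2.resize(im,(400,300)))
E
```

```text
at [ 0.555  -0.0441  0.1597] 92.8
turn 12 x 0 0 0 -0.1180
move 12 x [ 4.6 33.2 -0. ] total [ 5.460e+01  3.981e+02 -3.000e-01]
move 5 x [ 0.   0.  30.2] total [  0.   0. 151.]
0.011959758965743235 59.7936075925827 [-0.02483546 -0.82021177 -3.73932005]
```

View pics/w4c.png

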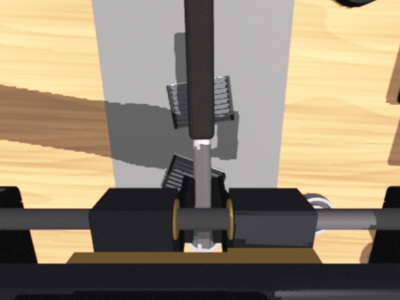

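The ratchet is held and roughly level, and the controllers are undisturbed. Next I carry it to the tray.

Call:
arm_command --series "0 0 0 -0.083 255;0 0 0 -0.083 255;0 0 0 -0.083 255;0 0 0 -0.083 255;0 0 0 -0.083 255;0 0 0 -0.083 255;0 0 0 -0.083 255;0 0 0 -0.083 255;0 0 0 -0.083 255;0 0 0 -0.083 255;0 0 0 -0.083 255;0 0 0 -0.083 255;0 0 0 -0.083 255;0 0 0 -0.083 255;0 0 0 -0.083 255;0 0 0 -0.083 255;0 0 0 -0.083 255;0 0 0 0 255"

```text
time_s: 11.9
tool_pos: [0.5529, -0.0441, 0.1564]
tool_rot: [-180.0, -0.2, 173.7]
force: [-0.7, -0.1, -3.0]
grip_width: 0.0114
grasp_force: 59.8
```

Call:
arm_command --series "1.5 11 0 0 255;3 20 0 0 255;3 24 0 0 255;3 24 0 0 255;3 24 0 0 255;3 24 0 0 255;3 24 0 0 255;3 24 0 0 255;3 24 0 0 255;3 24 0 0 255;3 24 0 0 255;3 24 0 0 255;3 24 0 0 255;3 24 0 0 255;3 24 0 0 255;3 24 0 0 255;3 20 0 0 255;3 11 0 0 255;2 0 0 0 255;0 0 0 0 255"

```text
time_s: 13.57
tool_pos: [0.5434, 0.3574, 0.1578]
tool_rot: [-179.9, -0.1, 173.6]
force: [0.5, -1.0, -2.8]
grip_width: 0.0118
grasp_force: 59.8
```

```bash
python3 - <<'E'
from h import *
plan([(.543,.3575,.16,173.9),(.543,.3575,.009)])
o,im=snap("wrist","pics/w5.png");_,t=snap("top","pics/t5.png");print(o["grip_width"])
cv2.imwrite("pics/m5.png",np.hstack([cv2.resize(im,(400,300)),cv2.resize(t[190:350,60:220],(300,300))]))
E
```

```text
at [0.5434 0.3574 0.1578] 173.6
turn 1 x 0 0 0 -0.0047
move 1 x [ 0.4  0.  -2.2] total [ 0.4  0.  -2.2]
move 5 x [ 0.   0.  30.2] total [  0.   0. 151.]
0.011757368214691312
```

View pics/m5.png

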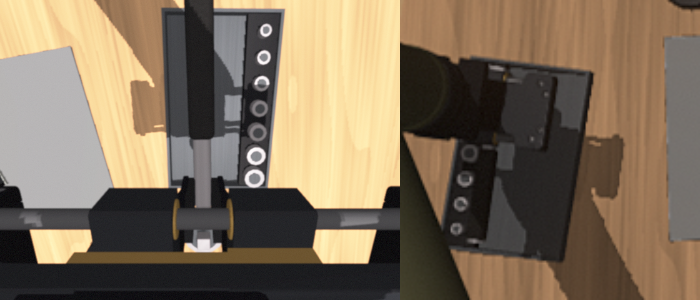

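The ratchet is over the free bay and parallel to it, with the sockets to the right (x≈258). I'll lower it, release with limited opening and rise.

Call:
arm_command --series "0 0 20 0 255;0 0 30 0 255;0 0 30 0 255;0 0 25 0 255;0 0 20 0 255;0 0 12 0 255;0 0 8 0 255;0 0 4 0 255;0 0 0 0 255;0 0 0 0 255;0 0 0 0 255"

```text
time_s: 14.58
tool_pos: [0.5456, 0.3581, 0.0114]
tool_rot: [179.9, 0.1, 173.6]
force: [-0.7, 0.5, -2.8]
grip_width: 0.0112
grasp_force: 59.8
```

Call:
arm_command --series "0 0 0 0 255;0 0 0 0 255;0 0 0 0 255;0 0 0 0 200;0 0 0 0 170;0 0 0 0 140;0 0 0 0 140;0 0 0 0 140;0 0 0 0 140;0 0 0 0 140;0 0 0 0 140" --squeeze 3

```text
time_s: 15.5
tool_pos: [0.5445, 0.3575, 0.0098]
tool_rot: [180.0, 0.0, 173.6]
force: [-0.1, -0.0, 0.1]
grip_width: 0.039
grasp_force: 0.0
```

Call:
arm_command --series "0 0 -20 0 140;0 0 -40 0 140;0 0 -40 0 140;0 0 -40 0 0;0 0 -40 0 0;0 0 0 0 0;0 0 0 0 0"

```text
time_s: 16.08
tool_pos: [0.5463, 0.3584, 0.1935]
tool_rot: [179.7, 0.3, 173.6]
force: [0.1, -0.7, -0.1]
grip_width: 0.058
grasp_force: 0.0
```

```bash
python3 - <<'E'
from h import *
o,im=snap("wrist","pics/w6.png");print(o["tool_pos"],o["tool_rot"],o["grip_width"],o["qpos"].round(0))
_,t=snap("top","pics/t6.png");
cv2.imwrite("pics/m6.png",np.hstack([cv2.resize(im,(400,300)),cv2.resize(t[200:360,190:350],(300,300))]))
plan([(.58,.005,.2,11.4)])
E
```

```text
[0.54634447 0.3584029  0.19347435] [179.72509184   0.27454514 173.5842978 ] 0.05799704139104816 [-50.  19.  18.  84.  -6.  77.  52.]
at [0.544  0.3572 0.1889] 173.6
turn 24 x 0 0 0 0.1180
move 11 x [-3.1 32.  -1. ] total [-34.4 352.4 -11.1]
```

View pics/m6.png

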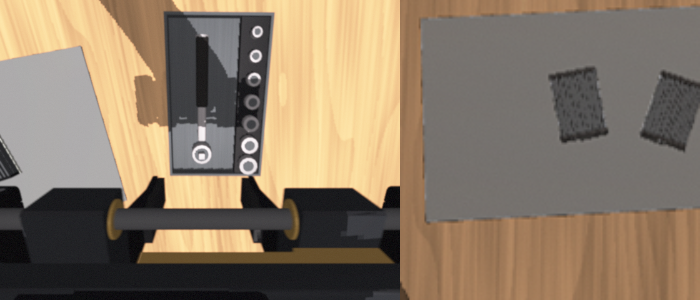

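The ratchet lies flat in the bay and both controllers are where they were. Next is controller 1: grip across its 60 mm width near the far end, tilt it up onto its near end with a light grip, shift it, then lay it over.

```bash
python3 - <<'E'
from h import *
plan([(.5782,.0095,.09,191.4),(.5782,.0095,.005)])
E
```

```text
at [0.544  0.3572 0.1889] 173.6
turn 3 x 0 0 0 -0.1036
move 10 x [  3.5 -34.8   9.9] total [  35.2 -347.6   98.9]
move 3 x [-0.   0.  28.3] total [-0.  0. 85.]
```

Call:
arm_command --series "0 0 0 -0.1036 0;0 0 0 -0.1036 0;0 0 0 -0.1036 0;0 0 0 0 0;3.5 -34.8 9.9 0 0;3.5 -34.8 9.9 0 0;3.5 -34.8 9.9 0 0;3.5 -34.8 9.9 0 0;3.5 -34.8 9.9 0 0;3.5 -34.8 9.9 0 0;3.5 -34.8 9.9 0 0;3.5 -34.8 9.9 0 0;3.5 -34.8 9.9 0 0;3.5 -34.8 9.9 0 0;0 0 0 0 0;0 0 0 0 0"

```text
time_s: 17.52
tool_pos: [0.5775, 0.006, 0.0888]
tool_rot: [-180.0, -0.2, -169.1]
force: [-1.2, 0.8, 0.6]
grip_width: 0.0874
grasp_force: 0.0
```

```bash
python3 - <<'E'
from h import *
o,im=snap("wrist","pics/w7.png");print(o["tool_pos"],o["tool_rot"][2],o["grip_width"],o["qpos"].round(0))
plan([(.5782,.0095,.09,191.4),(.5782,.0095,.005)])
cv2.imwrite("pics/w7c.png",cv2.resize(im,(480,360)))
for P in[[0.585, 0.041, 0.027], [0.596, -0.017, 0.027], [0.517, -0.032, 0.027], [0.505, 0.024, 0.027]]: print(w2p("wrist",P,o)*.75)
E
```

```text
[0.57747466 0.00601281 0.08882395] -169.07989950311847 0.0873675304789963 [-26.  15.  26. 102.  -7.  65. 104.]
at [0.578  0.0088 0.0894] -168.8
turn 1 x 0 0 0 -0.0042
move 1 x [-0.4  0.7 -0.6] total [-0.4  0.7 -0.6]
move 3 x [-0.   0.  28.3] total [-0.  0. 85.]
[280.20724364 199.73253957]
[217.23030208 199.50903237]
[215.01619277 111.29650462]
[282.03013008 109.89708846]
```

View pics/w7c.png

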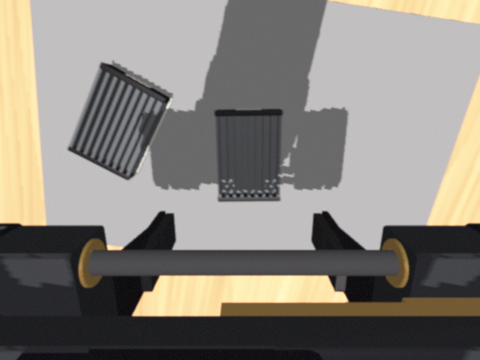

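Controller 1's corners match the prediction to about 2 px: (217,110), (281,110), (280,200), (218,200). I'll descend and grip lightly.

Call:
arm_command --series "0 0.5 30 0 0;0 0 30 0 0;0 0 16 0 0;0 0 8 0 0;0 0 0 0 0;0 0 0 0 110;0 0 0 0 110;0 0 0 0 110;0 0 0 0 110;0 0 0 0 110;0 0 0 0 110;0 0 0 0 110" --squeeze 6

```text
time_s: 18.57
tool_pos: [0.5791, 0.0099, 0.0071]
tool_rot: [180.0, 0.0, -168.6]
force: [0.6, -0.3, -1.0]
grip_width: 0.0523
grasp_force: 0.0
```

```bash
python3 - <<'E'
from h import *
a=np.radians(np.arange(0,91,6));x=70*np.cos(a)-20*np.sin(a);z=70*np.sin(a)+20*np.cos(a)
print(";".join(f"{-u:.1f} 0 {-w:.1f} 0 255" for u,w in zip(np.diff(x),np.diff(z))))
x=70*np.cos(a)+4*np.sin(a)
a2=a+np.pi/2;x=70*np.cos(a2)+4*np.sin(a2);z=70*np.sin(a2)-4*np.cos(a2)
print(z.round(1));print(";".join(f"{-u:.1f} 0 {-w:.1f} 0 255" for u,w in zip(np.diff(x),np.diff(z))))
E
```

```text
2.5 0 -7.2 0 255;3.2 0 -6.9 0 255;3.9 0 -6.5 0 255;4.6 0 -6.1 0 255;5.2 0 -5.6 0 255;5.7 0 -5.0 0 255;6.2 0 -4.4 0 255;6.7 0 -3.7 0 255;7.0 0 -3.0 0 255;7.3 0 -2.2 0 255;7.5 0 -1.5 0 255;7.6 0 -0.7 0 255;7.6 0 0.1 0 255;7.6 0 0.9 0 255;7.4 0 1.7 0 255
[70.  70.  69.3 67.8 65.6 62.6 59.  54.7 49.8 44.4 38.5 32.1 25.4 18.5
 11.3  4. ]
7.3 0 -0.0 0 255;7.3 0 0.7 0 255;7.2 0 1.5 0 255;7.0 0 2.2 0 255;6.7 0 3.0 0 255;6.4 0 3.6 0 255;6.0 0 4.3 0 255;5.5 0 4.9 0 255;4.9 0 5.4 0 255;4.3 0 5.9 0 255;3.7 0 6.3 0 255;3.0 0 6.7 0 255;2.3 0 7.0 0 255;1.6 0 7.2 0 255;0.8 0 7.3 0 255
```

```bash
python3 - <<'E'
from h import *
o,im=snap("wrist","pics/w8.png");_,s=snap("scene","pics/s8.png");o=telemetry.get_obs();print({k:o[k] for k in("tool_pos","tool_rot","grip_width","force","grasp_force")})
cv2.imwrite("pics/m8.png",np.hstack([im[60:430,100:540],cv2.resize(s[195:280,280:362],(357,370),interpolation=cv2.INTER_CUBIC)]))
E
```

```text
{'tool_pos': array([0.57896904, 0.00986005, 0.00686052]), 'tool_rot': array([ 1.79994945e+02,  1.03415425e-02, -1.68606527e+02]), 'grip_width': 0.05063651837017938, 'force': array([ 0.13137201, -0.51567424, -0.87739858]), 'grasp_force': 0.0}
```

View pics/m8.png

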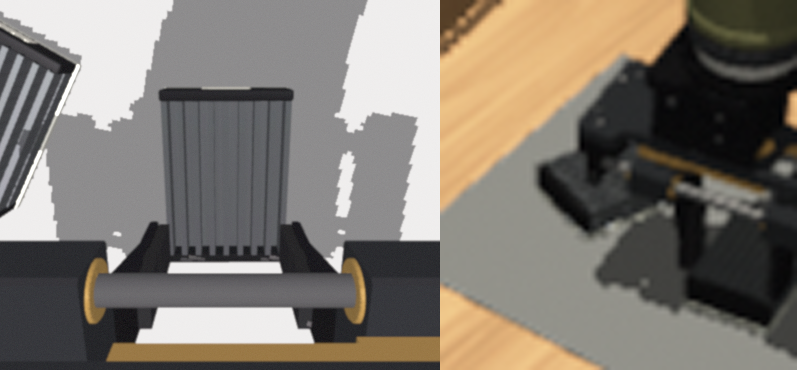

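Call:
arm_command --series "0 0 0 0 0;0 0 0 0 0;0 0 0 0 0;0 0 0 0 0;0 0 1.5 0 0;0 0 1.5 0 0;0 0 0 0 0;0 0 0 0 255;0 0 0 0 255;0 0 0 0 255;0 0 0 0 255;0 0 0 0 255;0 0 0 0 255" --squeeze 6

```text
time_s: 19.75
tool_pos: [0.5793, 0.01, 0.0042]
tool_rot: [180.0, 0.0, -168.6]
force: [-0.0, 0.6, 0.7]
grip_width: 0.0551
grasp_force: 0.0
```

Call:
arm_command --series "0 0 0 0 255;0 0 0 0 255"

```text
time_s: 19.92
tool_pos: [0.5794, 0.0098, 0.0042]
tool_rot: [-180.0, 0.1, -168.6]
force: [-0.1, -1.1, 2.8]
grip_width: 0.0414
grasp_force: 1.4
```

Call:
arm_command --series "0 0 0 0 0;0 0 0 0 0;0 0 0 0 0;0 0 0 0 0;0 0 0 0 0;0 0 0 0 0;0 0 0 0 0;0 0 1 0 0;0 0 1 0 0;0 0 0 0 0;0 0 0 0 0" --squeeze 6

```text
time_s: 20.83
tool_pos: [0.5787, 0.0098, 0.0015]
tool_rot: [-180.0, -0.0, -168.6]
force: [-0.3, 0.3, 0.2]
grip_width: 0.0867
grasp_force: 0.0
```

Call:
arm_command --series "0 0 1 0 0;0 0 1 0 0;0 0 0 0 0;0 0 0 0 0"

```text
time_s: 21.17
tool_pos: [0.5789, 0.0099, -0.0003]
tool_rot: [180.0, -0.0, -168.6]
force: [0.8, -0.1, -0.4]
grip_width: 0.0872
grasp_force: 0.0
```

Call:
arm_command --series "0 0 1 0 0;0 0 1 0 0;0 0 0 0 0;0 0 0 0 0"

```text
time_s: 21.5
tool_pos: [0.5789, 0.0099, -0.0023]
tool_rot: [180.0, -0.0, -168.6]
force: [-0.2, 1.0, -0.5]
grip_width: 0.0866
grasp_force: 0.0
```

The open fingertips are higher than the nominal TCP, since they retract as they open. I'll probe for the mat at about a 68 mm opening.

Call:
arm_command --series "0 0 0 0 55;0 0 0 0 55;0 0 0 0 55;0 0 0 0 55;0 0 0 0 55;0 0 0 0 55;0 0 0 0 55;0 0 1 0 55;0 0 1 0 55;0 0 0 0 55;0 0 0 0 55"

```text
time_s: 22.42
tool_pos: [0.5789, 0.0099, -0.0044]
tool_rot: [180.0, -0.0, -168.6]
force: [-0.9, -1.1, -0.0]
grip_width: 0.0684
grasp_force: 0.0
```

Call:
arm_command --series "0 0 1 0 55;0 0 1 0 55;0 0 0 0 55;0 0 0 0 55"

```text
time_s: 22.75
tool_pos: [0.5789, 0.0099, -0.0063]
tool_rot: [180.0, -0.0, -168.6]
force: [-0.4, -0.4, -0.0]
grip_width: 0.0684
grasp_force: 0.0
```

Call:
arm_command --series "0 0 1 0 55;0 0 1 0 55;0 0 0 0 55;0 0 0 0 55"

```text
time_s: 23.08
tool_pos: [0.5789, 0.0099, -0.0084]
tool_rot: [180.0, -0.0, -168.6]
force: [0.3, -0.4, 0.3]
grip_width: 0.0683
grasp_force: 0.0
```

Call:
arm_command --series "0 0 1 0 55;0 0 1 0 55;0 0 1 0 55;0 0 0 0 55;0 0 0 0 55"

```text
time_s: 23.5
tool_pos: [0.5789, 0.0099, -0.0113]
tool_rot: [180.0, -0.0, -168.6]
force: [0.2, 0.5, 0.6]
grip_width: 0.0682
grasp_force: 0.0
```

Call:
arm_command --series "0 0 1 0 55;0 0 1 0 55;0 0 1 0 55;0 0 0 0 55;0 0 0 0 55"

```text
time_s: 23.92
tool_pos: [0.5788, 0.0099, -0.0144]
tool_rot: [180.0, -0.0, -168.6]
force: [0.2, -0.9, 0.5]
grip_width: 0.0681
grasp_force: 0.0
```

Call:
arm_command --series "0 0 0 0 255;0 0 0 0 255;0 0 0 0 255;0 0 0 0 255;0 0 0 0 255;0 0 0 0 255" --squeeze 6

```text
time_s: 24.42
tool_pos: [0.579, 0.0099, -0.0142]
tool_rot: [180.0, 0.0, -168.6]
force: [0.3, -0.3, 0.0]
grip_width: 0.0599
grasp_force: 6.0
```

```bash
python3 - <<'E'
from h import *
o,im=snap("wrist","pics/w9.png");_,s=snap("scene","pics/s9.png")
print({k:o[k] for k in("tool_pos","grip_width","force","grasp_force")})
cv2.imwrite("pics/m9.png",np.hstack([im[60:430,100:540],cv2.resize(s[195:280,280:362],(357,370),interpolation=cv2.INTER_CUBIC)]))
E
```

```text
{'tool_pos': array([ 0.57899712,  0.00993742, -0.01419349]), 'grip_width': 0.059935543645743584, 'force': array([ 0.29013152, -0.2808342 ,  0.01445396]), 'grasp_force': 5.993591621518135}
```

View pics/m9.png

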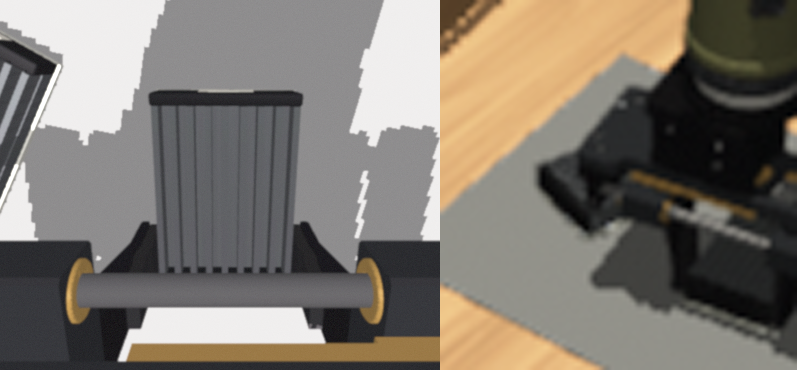

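The grip now holds at 59.9 mm and 6 N with the controller between the pads, so the fingertips really end about 18 mm short of the reported TCP. Now the tilting arc about the near-end edge.

```bash
cat >> h.py <<'E'
def arc(s,t,n,a0,a1,sgn=1,g=255):
    a=np.radians(np.linspace(a0,a1,n+1));x=s*np.cos(a)-t*np.sin(a);z=s*np.sin(a)+t*np.cos(a)
    print(";".join(f"{-sgn*u:.1f} 0 {-w:.1f} 0 {g}" for u,w in zip(np.diff(x),np.diff(z))))
E
python3 -c "
from h import *
arc(71,14,16,0,90);arc(71,-10,18,90,180)"
```

```text
1.7 0 -6.9 0 255;2.4 0 -6.7 0 255;3.0 0 -6.4 0 255;3.6 0 -6.1 0 255;4.2 0 -5.7 0 255;4.8 0 -5.3 0 255;5.3 0 -4.8 0 255;5.7 0 -4.2 0 255;6.1 0 -3.7 0 255;6.4 0 -3.0 0 255;6.7 0 -2.4 0 255;6.9 0 -1.7 0 255;7.0 0 -1.1 0 255;7.1 0 -0.4 0 255;7.1 0 0.3 0 255;7.0 0 1.0 0 255
6.2 0 -0.6 0 255;6.3 0 -0.1 0 255;6.2 0 0.5 0 255;6.2 0 1.0 0 255;6.1 0 1.6 0 255;5.9 0 2.1 0 255;5.7 0 2.6 0 255;5.4 0 3.1 0 255;5.2 0 3.5 0 255;4.8 0 4.0 0 255;4.5 0 4.4 0 255;4.1 0 4.8 0 255;3.6 0 5.1 0 255;3.2 0 5.4 0 255;2.7 0 5.6 0 255;2.2 0 5.9 0 255;1.7 0 6.0 0 255;1.1 0 6.2 0 255
```

Call:
arm_command --series "1.7 0 -6.9 0 255;2.4 0 -6.7 0 255;3 0 -6.4 0 255;3.6 0 -6.1 0 255;4.2 0 -5.7 0 255;4.8 0 -5.3 0 255;5.3 0 -4.8 0 255;5.7 0 -4.2 0 255;0 0 0 0 255;0 0 0 0 255"

```text
time_s: 25.35
tool_pos: [0.5487, 0.0037, 0.0324]
tool_rot: [180.0, 0.0, -168.6]
force: [0.2, 0.8, -0.6]
grip_width: 0.0598
grasp_force: 6.0
```

```bash
python3 - <<'E'
from h import *
o,im=snap("wrist","pics/w10.png");_,s=snap("scene","pics/s10.png")
print({k:o[k] for k in("tool_pos","grip_width","force","grasp_force","wrist_torque")})
cv2.imwrite("pics/m10.png",np.hstack([im[60:430,100:540],cv2.resize(s[195:280,280:362],(357,370),interpolation=cv2.INTER_CUBIC)]))
E
```

```text
{'tool_pos': array([0.54874314, 0.00368791, 0.03238425]), 'grip_width': 0.059765978816456726, 'force': array([ 0.23000689,  0.75733443, -0.61422998]), 'grasp_force': 6.000063115551484, 'wrist_torque': array([-0.07049964,  0.12085752,  0.07751648])}
```

View pics/m10.png

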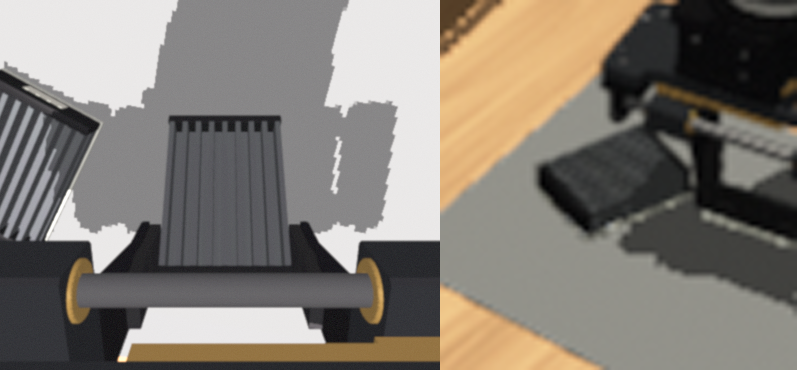

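The box is pivoting as planned: the near end is down on the mat and reads narrower (169–281) than the far end (158–291). I'll continue to upright, tighten and lift.

Call:
arm_command --series "6.1 0 -3.7 0 255;6.4 0 -3 0 255;6.7 0 -2.4 0 255;6.9 0 -1.7 0 255;7 0 -1.1 0 255;7.1 0 -0.4 0 255;7.1 0 0.3 0 255;7 0 0.8 0 255;0 0 0 0 255;0 0 0 0 255;0 0 0 0 255"

```text
time_s: 26.37
tool_pos: [0.496, -0.0068, 0.0432]
tool_rot: [180.0, 0.0, -168.6]
force: [-0.3, 0.1, -3.6]
grip_width: 0.0597
grasp_force: 6.0
```

Call:
arm_command --series "0 0 0 0 255;0 0 0 0 255;0 0 0 0 255;0 0 -6 0 255;0 0 -6 0 255;0 0 0 0 255;0 0 0 0 255" --squeeze 35

```text
time_s: 26.95
tool_pos: [0.4964, -0.0068, 0.0558]
tool_rot: [180.0, 0.1, -168.6]
force: [-0.2, 0.2, -3.2]
grip_width: 0.0596
grasp_force: 35.0
```

```bash
python3 - <<'E'
from h import *
o,im=snap("wrist","pics/w11.png");_,s=snap("scene","pics/s11.png");_,t=snap("top","pics/t11.png")
print({k:o[k] for k in("tool_pos","tool_rot","grip_width","force","grasp_force","wrist_torque","qpos")})
E
```

```text
{'tool_pos': array([ 0.49636456, -0.00683868,  0.05584762]), 'tool_rot': array([ 1.79996922e+02,  9.87654376e-02, -1.68594775e+02]), 'grip_width': 0.059585608481864276, 'force': array([-0.16502559,  0.22936038, -3.17480766]), 'grasp_force': 35.00007990794984, 'wrist_torque': array([0.09539646, 0.0064529 , 0.03127222]), 'qpos': array([-27.05922185,   6.91425371,  26.37591404, 115.15790294,
        -3.61728634,  58.59586901, 102.43733761])}
```

Controller 1 is hanging upright in a firm grip. I'll move it +100 mm forward and 40 mm left, then set it on its end.

Call:
arm_command --series "-10 4 -2 0 255;-20 8 0 0 255;-20 8 0 0 255;-20 8 0 0 255;-20 8 0 0 255;-10 4 0 0 255;0 0 0 0 255;0 0 5 0 255;0 0 5 0 255;0 0 0 0 255;0 0 0 0 255"

```text
time_s: 28.02
tool_pos: [0.5844, 0.0512, 0.0464]
tool_rot: [180.0, -0.1, -168.7]
force: [0.2, 0.5, -3.4]
grip_width: 0.0597
grasp_force: 35.0
```

Call:
arm_command --series "0 0 2 0 255;0 0 1 0 255;0 0 0 0 255;0 0 0 0 255"

```text
time_s: 28.35
tool_pos: [0.5857, 0.052, 0.0442]
tool_rot: [180.0, 0.0, -168.6]
force: [-0.2, -0.3, -3.3]
grip_width: 0.0596
grasp_force: 35.0
```

Call:
arm_command --series "0 0 1.5 0 255;0 0 1.5 0 255;0 0 0 0 255;0 0 0 0 255"

```text
time_s: 28.68
tool_pos: [0.5856, 0.052, 0.0409]
tool_rot: [-180.0, -0.0, -168.6]
force: [0.3, -0.1, -2.2]
grip_width: 0.0597
grasp_force: 35.0
```

Call:
arm_command --series "0 0 1.5 0 255;0 0 1 0 255;0 0 0 0 255;0 0 0 0 255;0 0 0 0 255;0 0 0 0 255" --squeeze 9

```text
time_s: 29.18
tool_pos: [0.5865, 0.0522, 0.0392]
tool_rot: [180.0, 0.1, -168.6]
force: [1.7, 0.2, 1.8]
grip_width: 0.06
grasp_force: 9.0
```

Call:
arm_command --series "6.2 0 0 0 255;6.3 0 0 0 255;6.2 0 0.4 0 255;6.2 0 1 0 255;6.1 0 1.6 0 255;5.9 0 2.1 0 255;5.7 0 2.6 0 255;0 0 0 0 255"

```text
time_s: 29.85
tool_pos: [0.5436, 0.0435, 0.0324]
tool_rot: [179.9, 0.1, -168.6]
force: [-1.9, 0.4, 10.3]
grip_width: 0.06
grasp_force: 9.0
```

```bash
python3 - <<'E'
from h import *
o,im=snap("wrist","pics/w12.png");_,s=snap("scene","pics/s12.png");_,t=snap("top","pics/t12.png")
print({k:o[k] for k in("tool_pos","grip_width","force","grasp_force","wrist_torque")})
cv2.imwrite("pics/m12.png",np.hstack([im[60:430,100:540],cv2.resize(s[190:275,285:367],(357,370),interpolation=cv2.INTER_CUBIC)]))
E
```

```text
{'tool_pos': array([0.54356901, 0.04353278, 0.03243349]), 'grip_width': 0.05997920819909671, 'force': array([-1.92317779,  0.43221118, 10.27748119]), 'grasp_force': 8.999977973580826, 'wrist_torque': array([-0.01076353,  0.48493111, -0.00879192])}
```

View pics/m12.png

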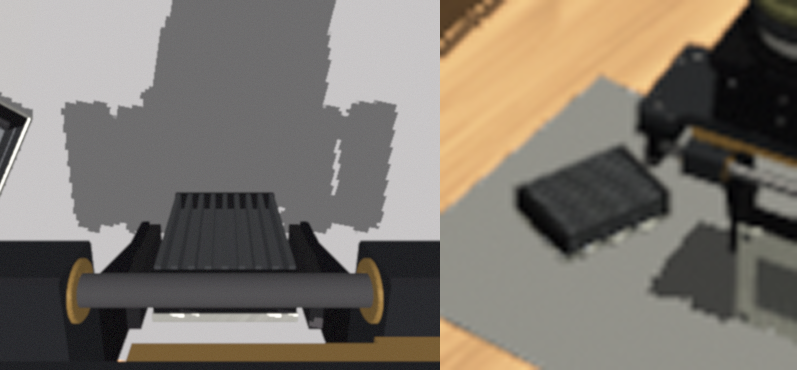

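The view shows the box still upright, with fins towards the robot (fin face 192–268) and base away. It slid on its end instead of pivoting, because the mat is slippery. I'll ease the pressure, let go so that it stands, and tip it over by pushing its top from the far side.

Call:
arm_command --series "-2 0 -1 0 255;0 0 -1 0 255;0 0 0 0 255;0 0 0 0 255;0 0 0 0 255"

```text
time_s: 30.42
tool_pos: [0.5452, 0.0439, 0.0327]
tool_rot: [180.0, -0.1, -168.6]
force: [-3.0, -0.2, 2.3]
grip_width: 0.0599
grasp_force: 9.0
```

Call:
arm_command --series "1 0 -0.5 0 255;0 0 0 0 60;0 0 0 0 40;0 0 0 0 40;0 0 0 0 20;0 0 0 0 20;0 0 0 0 20;0 0 -20 0 20;0 0 -35 0 20;0 0 -35 0 20;0 0 -30 0 20;0 0 0 0 20;0 0 0 0 20"

```text
time_s: 31.5
tool_pos: [0.5465, 0.044, 0.1555]
tool_rot: [180.0, 0.3, -168.6]
force: [0.6, -0.6, -0.6]
grip_width: 0.0802
grasp_force: 0.0
```

```bash
python3 - <<'E'
from h import *
o,im=snap("wrist","pics/w13.png");_,t=snap("top","pics/t13.png");_,s=snap("scene","pics/s13.png")
print({k:o[k] for k in("tool_pos","tool_rot","grip_width","force")})
# column/row profile of wrist picture around expected box: dark mask bbox, plus outline vertices
g=cv2.cvtColor(im,cv2.COLOR_BGR2GRAY)
x0,y0,x1,y1=200,60,460,300
sub=g[y0:y1,x0:x1]
small=cv2.resize(sub,(52,30),interpolation=cv2.INTER_AREA)
ch=" .:-=+*#%@"
for r in small: print("".join(ch[min(9,int(v)*10//256)] for v in r))
for P in[(.51,.04,.087),(.535,.04,.087),(.51,.04,.003),(.535,.04,.003)]: print(P,w2p("wrist",P,o))
E
```

```text
{'tool_pos': array([0.54652927, 0.04404228, 0.15548149]), 'tool_rot': array([ 179.97117652,    0.26681985, -168.60086609]), 'grip_width': 0.08020070579881314, 'force': array([ 0.63421208, -0.60449055, -0.60712594])}
##################+------------------=+##%%%%%%%%%%%
#################*=-------------------+#############
################*=--------------------+#############
################*---------------------+#############
################+----------------=----=#############
################=---------------------=#############
###############*=---------------------+#############
##############*=----------------------+#############
####+=+=+=**+*+-----------------------+***+==+=+####
####=------------------------------------------=####
####+------------------------------------------=####
*###+------------------------------------------+####
####+------------------------------------------+####
####*------------------------------------------*####
####*------------------------------------------*####
####*=--------------------------=*=-----------=*####
#####=--------------------------===-
[... 199 characters left out ...]
..........+##################
################+                +##################
################+ .::::       .::+##################
################*----------------*##################
#################%#%##%#%%#%%#%#####################
####################################################
####################################################
###*+*######################################*+*#####
##*: ..:*################################*:.. :*####
#*:    .*################################*.    :*###
(0.51, 0.04, 0.087) [331.54333308 192.37723334]
(0.535, 0.04, 0.087) [324.27706017 227.17936866]
(0.51, 0.04, 0.003) [329.84447269 176.11803921]
(0.535, 0.04, 0.003) [324.31535122 203.11567019]
```

The coarse print shows the box standing upright alone. Its top end face is at about v 220–252, and 88 px wide, which fits z≈0.087. I'll go behind it with closed fingers and push the top towards the robot.

Call:
arm_command --series "-24 0 0 0 255;-24 0 0 0 255;0 0 0 0 255;0 0 0 0 255;0 0 0 0 255;0 0 0 0 255;0 0 0 0 255;0 0 0 0 255;0 0 0 0 255;0 0 0 0 255;0 0 0 0 255;0 0 0 0 255;0 0 20 0 255;0 0 35 0 255;0 0 30 0 255;0 0 16 0 255;0 0 0 0 255;0 0 0 0 255"

```text
time_s: 33.15
tool_pos: [0.5915, 0.0532, 0.0519]
tool_rot: [-180.0, -0.1, -168.6]
force: [0.3, 0.0, 0.5]
grip_width: 0.0004
grasp_force: 0.0
```

Call:
arm_command --series "8 0 0 0 255;8 0 0 0 255;5 0 0 0 255;4 0 0 0 255;4 0 0 0 255;4 0 0 0 255;4 0 0 0 255;4 0 0 0 255;4 0 0 0 255;4 0 0 0 255;4 0 0 0 255;4 0 0 0 255;4 0 0 0 255;0 0 0 0 255"

```text
time_s: 34.32
tool_pos: [0.5313, 0.0411, 0.0522]
tool_rot: [180.0, -0.0, -168.6]
force: [0.8, 0.6, -1.1]
grip_width: 0.0001
grasp_force: 0.0
```

```bash
cat >> h.py <<'E'
def asc(im,x0,y0,x1,y1,w,h):
    g=cv2.resize(cv2.cvtColor(im,cv2.COLOR_BGR2GRAY)[y0:y1,x0:x1],(w,h),interpolation=cv2.INTER_AREA)
    for i,r in enumerate(g): print(f"{y0+i*(y1-y0)//h:4d} "+"".join(" .:-=+*#%@"[min(9,int(v)*10//256)] for v in r))
E
python3 - <<'E'
from h import *
o,im=snap("wrist","pics/w14.png")
print({k:o[k] for k in("tool_pos","tool_rot","grip_width","force")})
asc(im,200,60,460,300,52,30)
E
```

```text
{'tool_pos': array([0.5313068 , 0.04106872, 0.0522402 ]), 'tool_rot': array([ 1.79983532e+02, -4.16849976e-02, -1.68607320e+02]), 'grip_width': 0.00013453842095576825, 'force': array([ 0.75824647,  0.59839744, -1.117833  ])}
  60 ###############*============================+#%%@@@@
  68 ###############+=============================*######
  76 ##############+==============================#######
  84 #############*==============================*#######
  92 #############+==============================########
 100 #############===============================*#######
 108 ############*===============================+#######
 116 ############*=**********************========*#######
 124 ############+=*--**********#*##**--*========*#######
 132 ############==*++**********#*****++*========########
 140 ##########+===*************#*****#**=======*########
 148 *########*====**********************=======########*
 156 ===+######====*****============*****======+####*====
 164 ====+*+**+====*****============*****=======**+*+====
 172 ==============*****============*****================
 180 
[... 164 characters left out ...]
====
 204 ==============+****============****+====+#####+=====
 212 ==============+****============****+===+*#####======
 220 ===============****============****+===*######======
 228 ===============****============****===*######*======
 236 ===============********************=*********+======
 244 ===============********************=================
 252 ======+++++====*--**************--*=+++++++++=======
 260 ===============++++++++++++++++++++=================
 268 ==+**##########+========*#*========+###########**==+
 276 ##################*#*++*###++*##*###################
 284 ####################*. .::. .*######################
 292 ####################+  ....  *######################
```

Controller 1 now lies with its base plate up; the grey pad and four screw holes show in the print at u 270–380, v 116–265. Next is controller 2, where I'll check the pose from the wrist camera first.

```bash
python3 - <<'E'
from h import *
o=telemetry.get_obs()
im=cv2.imread("pics/w14.png")
for q in[(270,118),(382,118),(377,263),(273,263)]: print(p2w("wrist",q,.027,o).round(3))
p=o["tool_pos"]+[0,0,.103]
o["tool_pos"]=p;plan([(.5705,-.1236,.09,162)],o)
E
```

```text
[ 0.455 -0.005  0.027]
[0.444 0.053 0.027]
[0.524 0.07  0.027]
[0.537 0.009 0.027]
at [0.5319 0.0412 0.1554] -168.6
turn 5 x 0 0 0 0.1026
move 5 x [-17.5 -29.   13.1] total [ -87.7 -144.8   65.4]
```

Call:
arm_command --series "0 0 -35 0 0;0 0 -35 0 0;0 0 -33 0 0;0 0 0 0.1026 0;0 0 0 0.1026 0;0 0 0 0.1026 0;0 0 0 0.1026 0;0 0 0 0.1026 0;-17.5 -29 8 0 0;-17.5 -29 8 0 0;-17.5 -29 8 0 0;-17.5 -29 8 0 0;-17.5 -29 8 0 0;0 0 0 0 0;0 0 0 0 0;0 0 0 0 0"

```text
time_s: 35.7
tool_pos: [0.5708, -0.123, 0.1152]
tool_rot: [180.0, -0.0, 162.0]
force: [0.1, 1.8, -0.4]
grip_width: 0.0863
grasp_force: 0.0
```

```bash
python3 - <<'E'
from h import *
o,im=snap("wrist","pics/w15.png")
print({k:o[k] for k in("tool_pos","tool_rot","grip_width","qpos")})
for P in[[0.593, -0.101, 0.027], [0.575, -0.155, 0.027], [0.495, -0.129, 0.027], [0.514, -0.075, 0.027]]: print(w2p("wrist",P,o).round(0))
asc(im,200,60,460,320,65,33)
E
```

```text
{'tool_pos': array([ 0.57080212, -0.12300565,  0.11520817]), 'tool_rot': array([ 1.79969241e+02, -2.18669295e-02,  1.62013172e+02]), 'grip_width': 0.08626132723460485, 'qpos': array([-19.32933791,  15.03301898,  33.73603048, 100.07067014,
        -8.99791412,  67.60997539,  88.95915212])}
[362. 253.]
[288. 253.]
[285. 140.]
[366. 142.]
  60 *****+-----------------------------=**************************-..
  67 ******-----------------------------=***************************-.
  75 ******=-----------------------------****************************-
  83 ******=-----------------------------****************************+
  91 ******=-----------------------------=****************************
  99 ******-------------------------------+***************************
 107 ******-------------------------------+***************************
 115 *****+-------------------------------=***************************
 123 ******-------------------------------=***************************
 130 ******-------------------------------=++++++++*+*****************
 138 =-==++------------------------........:-----:::
[... 869 characters left out ...]
*
 241 %##%%##%%#*******************+-:-:-::::-:::.....-****************
 249 %%##%%##%%#*******************=============-----=****************
 256 %%%##%%##%%#*****************************************************
 264 %%%%##%%##%%#****************************************************
 272 %%%%%##%%##%%****************************************************
 280 %%*:.-==#%##%%****************************************=--..-*****
 288 #=      *%####%***************************************.     :+***
 296 :       =#%###%%**************************************.      .=**
 304         -#%%#####************************************+         .=
 312         -##%%#####***********************************=
```

Controller 2 has been knocked aside: it spans u 320–396 where I predicted 285–366, i.e. about 26 mm along tool +y, with the same yaw. I'll correct for that, then descend and grip.

Call:
arm_command --series "0 26 0 0 0;0 0 0 0 0;0 0 35 0 0;0 0 35 0 0;0 0 30 0 0;0 0 18 0 0;0 0 8 0 0;0 0 3 0 0;0 0 0 0 0;0 0 0 0 255;0 0 0 0 255;0 0 0 0 255;0 0 0 0 255;0 0 0 0 255;0 0 0 0 255;0 0 0 0 255;0 0 0 0 255;0 0 0 0 255" --squeeze 6

```text
time_s: 37.25
tool_pos: [0.5791, -0.0991, -0.0131]
tool_rot: [180.0, 0.0, 162.0]
force: [-0.5, -0.5, 4.8]
grip_width: 0.0601
grasp_force: 6.0
```

Call:
arm_command --series "1.7 0 -6.9 0 255;2.4 0 -6.7 0 255;3 0 -6.4 0 255;3.6 0 -6.1 0 255;4.2 0 -5.7 0 255;4.8 0 -5.3 0 255;5.3 0 -4.8 0 255;5.7 0 -4.2 0 255;6.1 0 -3.7 0 255;6.4 0 -3 0 255;6.7 0 -2.4 0 255;6.9 0 -1.7 0 255;7 0 -1.1 0 255;7.1 0 -0.4 0 255;7.1 0 0.3 0 255;7 0 0.8 0 255;0 0 0 0 255;0 0 0 0 255;0 0 0 0 255"

```text
time_s: 38.83
tool_pos: [0.4982, -0.0727, 0.0438]
tool_rot: [180.0, 0.0, 162.0]
force: [0.2, 0.3, -3.1]
grip_width: 0.0599
grasp_force: 6.0
```

Call:
arm_command --series "0 0 0 0 255;0 0 0 0 255;0 0 0 0 255;0 0 -6 0 255;0 0 -6 0 255;0 0 0 0 255;0 0 0 0 255" --squeeze 35

```text
time_s: 39.42
tool_pos: [0.4986, -0.0727, 0.0564]
tool_rot: [180.0, 0.1, 162.0]
force: [0.4, -1.0, -1.9]
grip_width: 0.0599
grasp_force: 35.0
```

```bash
python3 - <<'E'
from h import *
o,im=snap("wrist","pics/w16.png")
print({k:o[k] for k in("tool_pos","grip_width","force","wrist_torque")})
asc(im,200,180,460,420,65,30)
E
```

```text
{'tool_pos': array([ 0.49857614, -0.07271184,  0.05642329]), 'grip_width': 0.059903670727433654, 'force': array([ 0.39347223, -0.98736232, -1.89450969]), 'wrist_torque': array([ 0.03236019, -0.04657982,  0.00138888])}
 180 -----------------:. ... .. .. .. ... .. .. ..------------******=-
 188 ------------------:..:..:. :. .: .:..:. :. .:-------------******=
 196 ------------------:::::::::::::::::::::::::.:------==------******
 204 -----------------::::::::::::::::::::::::::.:------==-------*****
 212 -----------------:.::::::::::::::::::::::::::------==--------****
 220 -----------------:.::::::::::::::::::::::::::------==---------***
 228 -----------------:.:::::::::::::::::::::::::::-----=-----------**
 236 -----------------:::::::::::::::::::::::::::::-----------------=*
 244 -----------------:::::::::::::::::::::::::::.:----------------===
 252 ---==-----------::::::::::::::::::::::::::::.:----------------+*-
 260 --==------------:.::::::::::::::::::::::::::.:------==-------=*#*
 268 **#*+==========+:.::::::::::::::::::::::::::.:-====*#***+===+*###
 276 ######*#***+***+:.:::::::
[... 547 characters left out ...]
:::::::::::::::::::::::::::::::::::::::::::::::::::::::::::::
 348 :::::::::::::::::::::::::::::::::::::::::::::::::::::::::::::::::
 356 :::::::::::::::::::::::::::::::::::::::::::::::::::::::::::::::::
 364 ...........:=+++++++++++++++++++++++++++++++++++++-.:::..........
 372        ....=######################################*::-..         
 380        ...-*#######################################+::.          
 388       .+***########################################****-         
 396       =*************************************************.     ...
 404      -*=---------------------------------------------------------
 412     .**----------------------------------------------------------
```

This time the box barely rotated in the pads: the ends are 108 and 120 px wide, so it is still nearly level. I'll loosen the grip so that gravity swings it down.

Call:
arm_command --series "0 0 0 0 255;0 0 0 0 255;0 0 0 0 255;0 0 0 0 255;0 0 0 0 255" --squeeze 5

```text
time_s: 39.88
tool_pos: [0.4978, -0.0727, 0.0555]
tool_rot: [-180.0, -0.0, 162.0]
force: [-0.0, 0.1, -2.9]
grip_width: 0.0601
grasp_force: 5.0
```

```bash
python3 - <<'E'
from h import *
o,im=snap("wrist","pics/w17.png")
print({k:o[k] for k in("tool_pos","grip_width","force","wrist_torque")})
asc(im,200,100,460,340,52,24)
E
```

```text
{'tool_pos': array([ 0.49775141, -0.07269367,  0.05554325]), 'grip_width': 0.06007930172447244, 'force': array([-0.04892605,  0.0858848 , -2.88317347]), 'wrist_torque': array([ 0.00257196, -0.00575084,  0.01535838])}
 100 +==========+++==++++++++++++===*####################
 110 *===========++===++++++===-----+####################
 120 *============++=======---------=*################++=
 130 #===============---------------=*############*+=-::=
 140 %+=========---------------------*########**+-::=*%@@
 150 %#+===--------------------------+********=:-+#@@@@@@
 160 *+--------------------------------=-=-=-=-:*@*+%%%%%
 170 -=------------------------------------------+%****+=
 180 ---------------------------------------------=****+-
 190 --------------:....................:----------=****+
 200 ---------------..:....:....:....:..------------=****
 210 --------------::::::::::::::::::::::------------=***
 220 --------------::::::::::::::::::::::-----=-------=**
 230 --------------::::::::::::::::::::::-----=--------=*
 240 --------------::::::::::::::::::::::---------------+
 250 --==---------:.::::::::::::::::::::.--------------*-
 260 -===--------=:.::::::::::::::::::::.:----==------=**
 270 **#*+++++++=+::::::::::::::::::::::::=+++*#***++**##
 280 #######*:.--=::::::::::::::::::::::::=--.:*#########
 290 ######*.    ::::::::::::::::::::::::::    .*########
 300 ####*=.     :.::::::::::::::::::::::::     .=*#####+
 310 ##*=.      .:.::.::::::::::::::::::::-.      .=*###=
 320 *=.         ..........................         .=*#-
 330 :.................................::::...........:-:
```

Call:
arm_command --series "0 0 0 0 255;0 0 0 0 255;0 0 0 0 255;0 0 0 0 255;0 0 0 0 255;0 0 0 0 255;0 0 0 0 255;0 0 0 0 255;0 0 0 0 255;0 0 0 0 255;0 0 0 0 255;0 0 0 0 255;0 0 0 0 255;0 0 0 0 255" --squeeze 4.2

```text
time_s: 41.1
tool_pos: [0.4979, -0.0727, 0.0557]
tool_rot: [180.0, 0.0, 162.0]
force: [-0.5, 0.4, -2.9]
grip_width: 0.0602
grasp_force: 4.2
```

```bash
python3 - <<'E'
from h import *
o,im=snap("wrist","pics/w18.png")
print({k:o[k] for k in("tool_pos","grip_width","force","wrist_torque")})
asc(im,200,140,460,390,52,25)
E
```

```text
{'tool_pos': array([ 0.49786067, -0.07267854,  0.05565501]), 'grip_width': 0.060154781188935615, 'force': array([-0.51858865,  0.4425805 , -2.91909275]), 'wrist_torque': array([-0.05388159, -0.05603243,  0.01144716])}
 140 %+=========---------------------*########**=-::=*@@@
 150 %#+===--------------------------+*#******=:-+%@@@@@@
 160 *+-------------------------------==-=-=-=--*@*+%%%%%
 170 -=------------------------------------------*%****+=
 180 ---------------------------------------------=****+-
 190 ----------------------------------------------=****+
 200 ---------------............. ......------------=****
 210 ---------------:.:..:.:....:.:..:.:------=------=***
 220 --------------:.::::::::::::::::::.------=-------=**
 230 --------------:.::::::::::::::::::.:--------------=*
 240 --------------::::::::::::::::::::::---------------+
 250 --==----------::::::::::::::::::::::--------------*-
 260 -===--------=:.::::::::::::::::::::.:----==------=**
 270 *##*+++++++=*:.::::::::::::::::::::.:++++*#***++**##
 280 #######*::--+:.::::::::::::::::::::.:+--.:*#########
 290 ######*.    :::::::::::::::::::::::::-    .*########
 300 ####*=.     :.::.:::::::::::::::::::::     .=*#####+
 310 ##*=.       :.::.::::::::::::::::.::::.      .=*###=
 320 *=.                                ....        .=*#-
 330 :................................................:-:
 340 ::::::::::::::::::::::::::::::::::::::::::::::::::::
 350 ::::::::::::::::::::::::::::::::::::::::::::::::::::
 360 :::::::::--------------------------------:::::::::::
 370      ....*##############################*.-..       
 380      ...=################################=-:.
```

Call:
arm_command --series "0 0 0 0 255;0 0 0 0 255;0 0 0 0 255;0 0 0 0 255;0 0 0 0 255;0 0 0 0 255;0 0 0 0 255;0 0 0 0 255" --squeeze 3.4

```text
time_s: 41.82
tool_pos: [0.4979, -0.0727, 0.0557]
tool_rot: [180.0, 0.0, 162.0]
force: [0.1, -0.7, -1.9]
grip_width: 0.0601
grasp_force: 3.4
```

```bash
python3 - <<'E'
from h import *
o,im=snap("wrist","pics/w19.png")
print({k:o[k] for k in("tool_pos","grip_width","force","wrist_torque")})
asc(im,200,190,460,350,52,16)
E
```

```text
{'tool_pos': array([ 0.49787369, -0.07266295,  0.0556804 ]), 'grip_width': 0.060102440667045724, 'force': array([ 0.08181318, -0.65284442, -1.93080855]), 'wrist_torque': array([-0.00521664, -0.02939597,  0.06473559])}
 190 ----------------------------------------------=****+
 200 -----------------------------------------------=****
 210 ---------------::::::.:.::.:.:.::::------=------=***
 220 ---------------:..... :....:.:....:------=-------=**
 230 ---------------:::.::::::::::::::::---------------=*
 240 --------------:.::::::::::::::::::.:---------------+
 250 --==---------=:.::::::::::::::::::.:--------------*-
 260 -===--------=-:::.::::::::::::::.:::-----==------=**
 270 *##*+++++++=*-.::.::::::::::::::.::.-++++*#***++**##
 280 #######*::--*:.::.:::::::::::::::::.:*--.:*#########
 290 ######*.    -:.::::::::::::::::::::.:-    .*########
 300 ####*=.     ..::.::::::::::::::::.::::     .=*#####+
 310 ##*=.       .........................:       .=*###=
 320 *=.                               ....         .=*#-
 330 :................................................:-:
 340 ::::::::::::::::::::::::::::::::::::::::::::::::::::
```

Call:
arm_command --series "0 0 0 0 255;0 0 0 0 255;0 0 0 0 255;0 0 0 0 255;0 0 0 0 255;0 0 0 0 255;0 0 0 0 255;0 0 0 0 255;0 0 0 0 255;0 0 0 0 255;0 0 0 0 255;0 0 0 0 255;0 0 0 0 255;0 0 0 0 255;0 0 0 0 255" --squeeze 3.1

```text
time_s: 43.12
tool_pos: [0.4979, -0.0727, 0.0557]
tool_rot: [180.0, 0.0, 162.0]
force: [-0.2, 0.1, -2.5]
grip_width: 0.0599
grasp_force: 3.1
```

```bash
python3 - <<'E'
from h import *
o,im=snap("wrist","pics/w20.png")
print({k:o[k] for k in("tool_pos","grip_width","force","wrist_torque")})
asc(im,200,190,460,350,52,16)
E
```

```text
{'tool_pos': array([ 0.49787563, -0.07265705,  0.05567214]), 'grip_width': 0.05994452875137366, 'force': array([-0.21779264,  0.12512003, -2.46126425]), 'wrist_torque': array([ 0.01420953, -0.01305753, -0.03009632])}
 190 ----------------------------------------------=****+
 200 -----------------------------------------------=****
 210 ---------------::::::.:.::::.:.::::------=------=***
 220 ---------------:......:....: :....:------=-------=**
 230 ---------------:::.::::::::::::::::---------------=*
 240 --------------:.::::::::::::::::::.:---------------+
 250 --==---------=:.::::::::::::::::::.:--------------*-
 260 -===--------=-:::.::::::::::::::.:::-----==------=**
 270 *##*+++++++=*-.::.::::::::::::::.::.-++++*#***++**##
 280 #######*::--*:.::.::::::::::::::.::.:*--.:*#########
 290 ######*.    -:.::::::::::::::::::::.:-    .*########
 300 ####*=.     ..::.::::::::::::::::.::::     .=*#####+
 310 ##*=.       .........................:       .=*###=
 320 *=.                               ....         .=*#-
 330 :................................................:-:
 340 ::::::::::::::::::::::::::::::::::::::::::::::::::::
```

Friction now holds the box at a tilt of about 57°. The inertia of abrupt stops should swing it the rest of the way: slow start then hard stop going forward, the opposite coming back.

Call:
arm_command --series "-5 0 0 0 255;-12 0 0 0 255;-22 0 0 0 255;-32 0 0 0 255;-39 0 0 0 255;0 0 0 0 255;0 0 0 0 255;0 0 0 0 255;0 0 0 0 255" --squeeze 3.8

```text
time_s: 43.92
tool_pos: [0.6014, -0.1063, 0.0555]
tool_rot: [180.0, -0.1, 162.0]
force: [-0.9, 0.1, -3.1]
grip_width: 0.0599
grasp_force: 3.8
```

```bash
python3 - <<'E'
from h import *
o,im=snap("wrist","pics/w21.png")
print({k:o[k] for k in("tool_pos","grip_width","force","wrist_torque")})
asc(im,200,190,460,350,52,16)
E
```

```text
{'tool_pos': array([ 0.60142364, -0.10631963,  0.05549958]), 'grip_width': 0.05992707228117569, 'force': array([-0.94297197,  0.08019585, -3.09203942]), 'wrist_torque': array([ 0.06551761,  0.12408299, -0.01304374])}
 190 -------------------------------=+=-----------------+
 200 -------------------------------=+=-----------------*
 210 -------------------------------=+-----------------=*
 220 -------------------------------==-----------------=#
 230 ----------------:.:.:........:.:.:----------------+#
 240 ---------------:....:........:....----------------+#
 250 -------------==:.:.::::::::::::.:.:--------------=*#
 260 ====--------==-.::.:.::::::::::.::.------===-----=*#
 270 *##*++++++++**:.:.::.:::::::::::.:.:+++++*##**++**##
 280 #######*::--*+..:.::.:::::::::::.:.:+*--::*#########
 290 %#####*.    +-.::.::::::::::::::.::.-+    .*########
 300 %%###=.  .  -:.::.::::::::::::::.::.:-     .=######*
 310 %%%+.                             ...        .=###%+
 320 %+.         .                    .....         .+%@=
 330 :..........::........................::..........-=:
 340 ::::::::::::::::::::::::::::::::::::::::::::::::::::
```

Call:
arm_command --series "39 0 0 0 255;32 0 0 0 255;20 0 0 0 255;11 0 0 0 255;5 0 0 0 255;2 0 0 0 255;0 0 0 0 255;0 0 0 0 255;-5 0 0 0 255;-12 0 0 0 255;-22 0 0 0 255;-32 0 0 0 255;-39 0 0 0 255;0 0 0 0 255;0 0 0 0 255;0 0 0 0 255;0 0 0 0 255"

```text
time_s: 45.38
tool_pos: [0.6028, -0.1076, 0.0555]
tool_rot: [-180.0, -0.0, 162.0]
force: [-0.9, -1.8, -0.7]
grip_width: 0.06
grasp_force: 3.8
```

```bash
python3 - <<'E'
from h import *
o,im=snap("wrist","pics/w22.png")
print({k:o[k] for k in("tool_pos","grip_width","force","wrist_torque")})
asc(im,200,190,460,400,52,21)
print("ctl1 ref");asc(cv2.imread("pics/w11.png"),200,190,460,400,52,21)
E
```

```text
{'tool_pos': array([ 0.60280916, -0.10756085,  0.05551624]), 'grip_width': 0.06000634111049704, 'force': array([-0.93704375, -1.78370557, -0.74723568]), 'wrist_torque': array([-0.32305153, -0.00772181, -0.03325107])}
 190 -------------------------------=+=-----------------+
 200 --------------------------------+=-----------------*
 210 -----------------:-:------------------------------=*
 220 ----------------..: :....... :....----------------=#
 230 ---------------:.::::::::::::::::.:---------------=#
 240 ---------------::::::::::::::::::::---------------+#
 250 --==---------=-:::::::::::::::::::.--------------=*#
 260 ====--------==:.::::::::::::::::::.:-----====----=##
 270 ###*++++++++**:.::::::::::::::::::::=++++####*++*###
 280 %######*::--*+:::.::::::::::::::::::+*--::*#########
 290 %%####*.    +-.::.::::::::::::::::::-+    .*########
 300 %%%##=.     =:.::::::::::::::::::::.:=     .=######+
 310 %%%+.       ..........................       .=##%%+
 320 %+.         .                    .....         :+%@=
 330 :..........::........................::..........-=:
 340 ::::::::
[... 854 characters left out ...]
+***####***
 280 -######*:.--=::::::::::::::::::::::::=--.:*#########
 290 ######*.    ::::::::::::::::::::::::::    .*########
 300 ####*=.     :.::::::::::::::::::::::.:     .=######+
 310 ##*=.      .:.::::::::::::::::::::::.:.      .=####-
 320 *=.         ..........................         .=##-
 330 :................................................:-:
 340 ::::::::::::::::::::::::::::::::::::::::::::::::::::
 350 ::::::::::::::::::::::::::::::::::::::::::::::::::::
 360 :::::::::-------------------------------::::::::::::
 370      ....*##############################+....       
 380      ..:=################################=--.       
 390      =######################################-
```

Comparing with controller 1's pictures: it also hung at about this tilt, and pressing its end on the mat while dragging back stood it upright. I'll do the same here: lower until it touches.

Call:
arm_command --series "0 0 5 0 255;0 0 5 0 255;0 0 2 0 255;0 0 0 0 255;0 0 0 0 255;0 0 0 0 255" --squeeze 20

```text
time_s: 45.93
tool_pos: [0.6111, -0.1096, 0.0513]
tool_rot: [179.8, 1.0, 162.0]
force: [4.8, -3.9, 20.6]
grip_width: 0.0597
grasp_force: 20.0
```

Call:
arm_command --series "0 0 1.5 0 255;0 0 1.5 0 255;0 0 0 0 255;0 0 0 0 255"

```text
time_s: 46.27
tool_pos: [0.6129, -0.1102, 0.0497]
tool_rot: [179.8, 1.3, 162.0]
force: [4.9, -4.3, 24.4]
grip_width: 0.0595
grasp_force: 20.0
```

Call:
arm_command --series "0 0 1.5 0 255;0 0 1.5 0 255;0 0 0 0 255;0 0 0 0 255"

```text
time_s: 46.6
tool_pos: [0.6141, -0.1105, 0.0474]
tool_rot: [179.8, 1.4, 162.0]
force: [7.0, -3.9, 25.3]
grip_width: 0.0598
grasp_force: 20.0
```

Call:
arm_command --series "0 0 -4 0 255;0 0 -5 0 255;0 0 -2 0 255;0 0 0 0 255;0 0 0 0 255;0 0 0 0 255"

```text
time_s: 47.1
tool_pos: [0.603, -0.1063, 0.0482]
tool_rot: [180.0, -0.1, 162.0]
force: [-0.2, 0.6, 1.1]
grip_width: 0.0595
grasp_force: 20.0
```

Call:
arm_command --series "0 0 0 0 255;0 0 0 0 255;0 0 1 0 255;0 0 1 0 255;6 0 0 0 255;6 0 0 0 255;6 0 0 0 255;0 0 0 0 255;0 0 0 0 255" --squeeze 8

```text
time_s: 47.85
tool_pos: [0.5878, -0.1018, 0.0484]
tool_rot: [179.9, 0.2, 162.0]
force: [-0.3, 1.2, 8.5]
grip_width: 0.0598
grasp_force: 8.0
```

```bash
python3 - <<'E'
from h import *
o,im=snap("wrist","pics/w23.png")
print({k:o[k] for k in("tool_pos","grip_width","force","wrist_torque")})
asc(im,200,190,460,370,52,18)
E
```

```text
{'tool_pos': array([ 0.58779687, -0.10184294,  0.04843688]), 'grip_width': 0.0598442389532896, 'force': array([-0.27114311,  1.20750996,  8.49899908]), 'wrist_torque': array([ 0.11339182, -0.11947488,  0.03206657])}
 190 --------------------------------+=-----------------=
 200 --------------------------------+=-----------------=
 210 -------------------------------=+=-----------------=
 220 ---------------------------------------------------+
 230 ---------------:....: ...... .....:----------------+
 240 ---------------:.:..:.:.::.:.:..:.:---------------=*
 250 --=----------==::::::::::::::::::::---------------=*
 260 --=----------=-.::::::::::::::::::.:--------------=#
 270 +**==-=-=-==**:.::::::::::::::::::.:-=-===**++===+*#
 280 #####*#*:.--*+:::.::::::::::::::.:::+*--.:*#########
 290 ######*.  . +-.::.::::::::::::::::::-+    .*########
 300 ####*=.     =:.::::::::::::::::::::.:=     .=*#####+
 310 %#*=.       :::::::::::::::::::::::.::       .=####=
 320 %+.         ...........::...::.:..:...    .    .=##-
 330 :................................................:-:
 340 ::::::::::::::::::::::::::::::::::::::::::::::::::::
 350 ::::::::::::::::::::::::::::::::::::::::::::::::::::
 360 :::::::::-----------------------========-:::::::::::
```

Call:
arm_command --series "6 0 0 0 255;6 0 0 0 255;6 0 0 0 255;6 0 0.3 0 255;6 0 0.3 0 255;5 0 0.5 0 255;0 0 0 0 255;0 0 0 0 255"

```text
time_s: 48.57
tool_pos: [0.5521, -0.0907, 0.0452]
tool_rot: [-180.0, -0.1, 162.0]
force: [-0.2, -0.4, -0.6]
grip_width: 0.0593
grasp_force: 8.0
```

```bash
python3 - <<'E'
from h import *
o,im=snap("wrist","pics/w24.png")
print({k:o[k] for k in("tool_pos","grip_width","force","wrist_torque")})
asc(im,200,190,460,400,52,21)
print("ref");asc(cv2.imread("pics/w12.png"),200,220,460,400,52,18)
E
```

```text
{'tool_pos': array([ 0.55212039, -0.09074186,  0.04523661]), 'grip_width': 0.059297668556758124, 'force': array([-0.16332973, -0.36157201, -0.58851168]), 'wrist_torque': array([-0.17296975,  0.13927594, -0.03546894])}
 190 ----------------------------------------------------
 200 ---------------------------------=------------------
 210 --------------------------------=-------------------
 220 ----------------------------------------------------
 230 -------------------------------=--------------------
 240 ------------------------------==--------------------
 250 ---------------------------------------------------=
 260 ---------------------------------------------------=
 270 ===----------=--::::::::::::::::::--------=--------+
 280 ++++====...:+++:... . . .. . . ...:===.:..++++++=+++
 290 +++++++.    =+-....................-+=    .+++++++++
 300 +++++-.     ==......................=-     .-++++++=
 310 +++-.       :........................:       .-++++-
 320 +-.         .  .. .. .. .. .. .. .....         .-++:
 330 :.................................::::...........:-:
 340 :::::::
[... 683 characters left out ...]
====
 280 +++**==-..::--:::.::::::::::::::.:::--::..-===***++=
 290 ######+.  ..-:.::.::::::::::::::.::.:- .  .+*#######
 300 #####=.  ...:.::.::::::::::::::::.::.: ..  .+######*
 310 ###=.  ... .:.::.::.:::::::::::::.::.:. ...  .+####=
 320 #=.    .. .:..::.::.::::::::::.::.::..:. ..    .+##-
 330 :.....::::...............................:::.....:=:
 340 ::::::::::::::::::::::::-:-::::-:::-:::::-:::-::-:::
 350 ----------------------------------------------------
 360 :::::::::--::::::::::::::::::::::::::::--:::::::::::
 370      ....**===+**+++========++==++**+++#*....     ..
 380      .::+################################+--:     ..
 390      =######################################=     ..
```

The box is now about vertical, with the lower edge at v 270 directly below the top edge. I'll keep dragging back and down to lay it over.

Call:
arm_command --series "6.2 0 0.3 0 255;6.3 0 0.5 0 255;6.2 0 0.8 0 255;6.2 0 1.2 0 255;6.1 0 1.6 0 255;5.9 0 2.1 0 255;0 0 0 0 255;0 0 0 0 255" --squeeze 6

```text
time_s: 49.28
tool_pos: [0.5171, -0.0788, 0.039]
tool_rot: [180.0, -0.1, 162.0]
force: [-0.9, -0.2, 0.9]
grip_width: 0.0596
grasp_force: 6.0
```

```bash
python3 - <<'E'
from h import *
o,im=snap("wrist","pics/w25.png")
print({k:o[k] for k in("tool_pos","grip_width","force","wrist_torque")})
asc(im,200,190,460,400,52,21)
E
```

```text
{'tool_pos': array([ 0.51710074, -0.0787962 ,  0.03896228]), 'grip_width': 0.059608779773658783, 'force': array([-0.91578843, -0.1795114 ,  0.93113099]), 'wrist_torque': array([ 0.0777422 ,  0.28004997, -0.05556588])}
 190 --------------------------------------------------::
 200 ---------------------------------=-----------------:
 210 ---------------------------------=------------------
 220 --------------------------------=-------------------
 230 -------------------------------==-------------------
 240 ------------------------------=++-------------------
 250 ----------------------------------------------------
 260 -==----------=--------------------------------------
 270 ---------------------------------------------------=
 280 **+-===-..::**=-------------------=-=-::..=**++===+*
 290 ******+.    +*+------------------+***+    .*********
 300 *****=.     =**=-----------------+***=     .=******+
 310 ***=.       -*+-:-:-:-::::::-:-:--=+*-       .=****=
 320 *=.         ..........................         .=**-
 330 :.................................::::...........:-:
 340 ::::::::::::::::::::::::::::::::::::::::::::::::::::
 350 ::::::::::::::::::::::::::::::::::::::::::::::::::::
 360 ::::::::::------------------------------::::::::::::
 370      ....*******************************+.-..       
 380      ...=********************************=-:.       
 390      =**************************************=
```

Call:
arm_command --series "5.7 0 2.6 0 255;5.4 0 3.1 0 255;5.2 0 3.5 0 255;4.8 0 4 0 255;4.5 0 4.4 0 255;4.1 0 4.8 0 255;3.6 0 5.1 0 255;0 0 0 0 255;0 0 0 0 255"

```text
time_s: 50.08
tool_pos: [0.4854, -0.0688, 0.011]
tool_rot: [-180.0, -0.1, 162.0]
force: [-1.3, -0.7, -1.7]
grip_width: 0.06
grasp_force: 6.0
```

Call:
arm_command --series "3.2 0 5.2 0 255;2.7 0 5.2 0 255;2.2 0 5.2 0 255;1.7 0 5 0 255;1 0 3 0 255;0 0 0 0 255;0 0 0 0 255;0 0 0 0 255"

```text
time_s: 50.75
tool_pos: [0.4757, -0.0656, -0.0121]
tool_rot: [-180.0, -0.0, 162.0]
force: [-1.1, -0.7, -0.9]
grip_width: 0.0598
grasp_force: 6.0
```

```bash
python3 - <<'E'
from h import *
o,im=snap("wrist","pics/w26.png")
print({k:o[k] for k in("tool_pos","grip_width","force","wrist_torque")})
asc(im,200,190,460,400,52,21)
E
```

```text
{'tool_pos': array([ 0.47565394, -0.06558114, -0.01212332]), 'grip_width': 0.05976255831527792, 'force': array([-1.13469019, -0.72319902, -0.92452193]), 'wrist_torque': array([ 0.04325343,  0.17312135, -0.00229368])}
 190 ===========-------------------------=+=+==+=++==++*+
 200 =====-------------------------------==--------------
 210 ------------------------------------------------:.  
 220 ------------------------------------------------. .-
 230 -------------------------------------------------:=*
 240 --------------------------------------------------:+
 250 ------------------------------------==-------------:
 260 ----------------------------------------------------
 270 -----------------------------------+------------==--
 280 --------..::---------------------=**=-::..------=---
 290 -------.    --------------------=+==-:    .---------
 300 -----:      :------------------------:      :-------
 310 ---:.       .-------------:::::::::::.       .:----:
 320 -:.                                            .:--:
 330 :................................................:::
 340 ::::::::::::::::::::::::::::::::::::::::::::::::::::
 350 ::::::::::::::::::::::::::::::::::::::::::::::::::::
 360 :::::::::---::----------------------::--::::::::::::
 370      ....*######*+*++*+*******##%%######*.-..       
 380      ...=#*******++++++++++++++++********=-:.       
 390      =**###@@@@@@#***************@@@@@@###**=
```

Controller 2's base plate shows, with bright screw spots near v 390. I'll release with limited opening and rise.

Call:
arm_command --series "0 0 0 0 48;0 0 0 0 48;0 0 0 0 48;0 0 0 0 48;0 0 0 0 48;0 0 -15 0 48;0 0 -35 0 48;0 0 -40 0 48;0 0 -40 0 48;0 0 -40 0 48;0 0 -40 0 48;0 0 -10 0 0;0 0 0 0 0;0 0 0 0 0"

```text
time_s: 51.97
tool_pos: [0.4761, -0.0655, 0.208]
tool_rot: [180.0, 0.0, 162.0]
force: [-0.2, 0.9, -0.5]
grip_width: 0.0823
grasp_force: 0.0
```

```bash
python3 - <<'E'
from h import *
o,im=snap("wrist","pics/w27.png")
print({k:o[k] for k in("tool_pos","tool_rot","qpos")})
asc(im,0,0,640,340,80,34)
E
```

```text
{'tool_pos': array([ 0.47608721, -0.06548541,  0.20798754]), 'tool_rot': array([1.79952821e+02, 4.08844182e-02, 1.62016838e+02]), 'qpos': array([-29.66423844,  -4.33643538,  33.0050004 , 106.66423419,
         2.38711449,  76.93384748,  74.74476813])}
   0 ########*#***#############=----===-===######%#########%############*########*###
  10 ##*#######*#*#############+-----=====-*#####%#########%############**#######*#*#
  20 ###*#####***#*#############-----===-=-+#####%#######################*#########*#
  30 ###*######****#############+-----======###*#########################***#######*#
  40 ####*#####*****############*-----=====-*#**############%############***#######*#
  50 ####*######****#############=----=======#**############%###########**+*#######*#
  60 #####*######***####%########+-----======##*#####################*+++++*#######*#
  70 ############****############*-----======+#*#################**+++++++++#######*#
  80 #############***#############=-----======#**#############**++++++++++++*########
  90 #############***#############*-----=====-*#*###########*+++++++++++++
[... 1370 characters left out ...]
++++++++++++#####
 260 =--------::::==############*++++++++*@%***#@*++++++++++++++++++++++++++++++*####
 270 +=--------::::=+############+++++++++@@@@@@@*++++++++++++++++++++++++++++++*####
 280 =+---------:::-=+#########*::=+++++++#%%%%%#*++++++=:.=+++++++++++++++++++**####
 290 :-=-:------::::-=*#######*.  :+++++++++++++++++++++-   =++++++++++++++****###*++
 300 .   .... . .    ..=#####*:   .+++++++++++++++++++++:   .=+++++=...............  
 310                   .####+.    .*++++++++++++++++++++:     -++++-                 
 320                .::.=#*-      :#++++++++++++++++++++-      .+*#-::.              
 330                ::..:-:.......:---------------------:........-=:.:-.       .
```

Both controllers show bare base plates: controller 2 at u 290–350, v 210–285, and controller 1 at about (430,190). Next is the spray can; I'll go above it for one close look.

```bash
python3 - <<'E'
from h import *
plan([(.436,-.359,.24,100)])
E
```

```text
at [ 0.4753 -0.0655  0.2068] 162.0
turn 9 x 0 0 0 0.1203
move 9 x [-31.4 -10.   -3.7] total [-282.2  -89.6  -33.2]
```

Call:
arm_command --series "0 0 0 0.1203 0;0 0 0 0.1203 0;0 0 0 0.1203 0;0 0 0 0.1203 0;0 0 0 0.1203 0;0 0 0 0.1203 0;0 0 0 0.1203 0;0 0 0 0.1203 0;0 0 0 0.1203 0;0 0 -33 0 0;-31.4 -10 0 0 0;-31.4 -10 0 0 0;-31.4 -10 0 0 0;-31.4 -10 0 0 0;-31.4 -10 0 0 0;-31.4 -10 0 0 0;-31.4 -10 0 0 0;-31.4 -10 0 0 0;-31.4 -10 0 0 0;0 0 0 0 0"

```text
time_s: 53.68
tool_pos: [0.4317, -0.3662, 0.2387]
tool_rot: [-179.6, 0.2, 99.4]
force: [-1.5, -0.0, 0.8]
grip_width: 0.0869
grasp_force: 0.0
```

```bash
python3 - <<'E'
from h import *
o,im=snap("wrist","pics/w28.png")
print({k:o[k] for k in("tool_pos","tool_rot","qpos")})
print(w2p("wrist",(.436,-.359,.142),o))
_,t=snap("top","pics/t28.png")
cv2.imwrite("pics/m28.png",np.hstack([im[:480,120:560],cv2.resize(t[195:325,195:375],(360,260),interpolation=cv2.INTER_CUBIC) if 0 else cv2.copyMakeBorder(cv2.resize(t[195:325,195:375],(360,260),interpolation=cv2.INTER_CUBIC),0,220,0,0,cv2.BORDER_CONSTANT)]))
E
```

```text
{'tool_pos': array([ 0.43168636, -0.36620694,  0.23872976]), 'tool_rot': array([-1.79639074e+02,  1.78018227e-01,  9.94103011e+01]), 'qpos': array([-7.81738407,  9.23315288, 50.94504679, 93.40410615, -6.85002091,
       80.89358398, 53.27039901])}
[331.78160915 223.22914935]
```

View pics/m28.png

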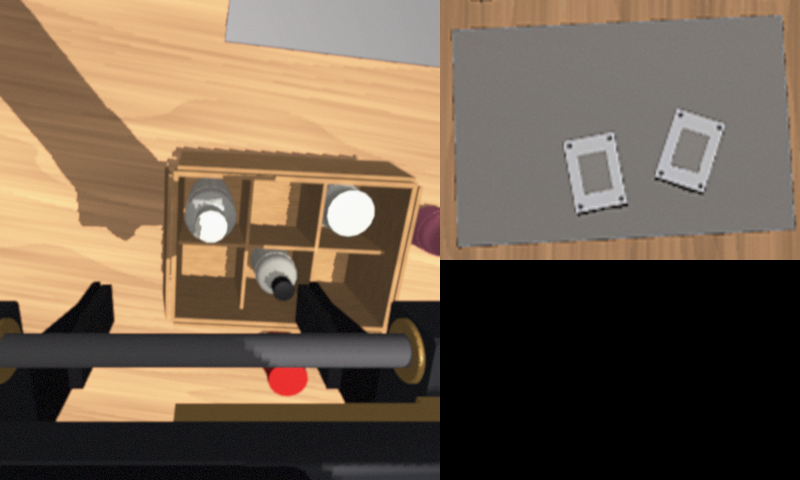

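The controllers lie base up on the mat: pads show at (597,172) and (692,150) of the inset. The can's cap is at picture (332,224), as predicted; the grease (350,212 in the crop) and the dark-capped oil stay. I'll descend and grip the cap.

```bash
python3 - <<'E'
from h import *
plan([(.436,-.359,.103)])
E
```

```text
at [ 0.4343 -0.3604  0.2386] 99.7
move 4 x [ 0.3  0.5 33.9] total [  1.1   1.9 135.6]
```

Call:
arm_command --series "1 2 20 0 60;0 0 35 0 60;0 0 35 0 60;0 0 25 0 60;0 0 14 0 60;0 0 7 0 60;0 0 0 0 60;0 0 0 0 60;0 0 0 0 60" --squeeze 25

```text
time_s: 54.53
tool_pos: [0.439, -0.3583, 0.106]
tool_rot: [179.9, 0.1, 100.0]
force: [0.4, -0.4, -0.2]
grip_width: 0.0664
grasp_force: 0.0
```

Call:
arm_command --series "0 0 0 0 255;0 0 0 0 255;0 0 0 0 255;0 0 0 0 255;0 0 0 0 255;0 0 0 0 255;0 0 0 0 255;0 0 0 0 255;0 0 0 0 255;0 0 0 0 255;0 0 0 0 255;0 0 0 0 255"

```text
time_s: 55.53
tool_pos: [0.4379, -0.3583, 0.1049]
tool_rot: [-180.0, -0.0, 100.0]
force: [-1.2, -0.6, 0.9]
grip_width: 0.0251
grasp_force: 25.0
```

Call:
arm_command --series "0 0 -8 0 255;0 0 -15 0 255;0 0 -20 0 255;0 0 -25 0 255;0 0 -25 0 255;0 0 -25 0 255;0 0 -20 0 255;0 0 -12 0 255;0 0 0 0 255;0 0 0 0 255" --squeeze 35

```text
time_s: 56.37
tool_pos: [0.4382, -0.358, 0.2547]
tool_rot: [180.0, -0.0, 100.0]
force: [0.3, 0.2, -2.3]
grip_width: 0.0247
grasp_force: 34.9
```

```bash
python3 - <<'E'
from h import *
o=telemetry.get_obs();print(o["force"],o["grip_width"],o["tool_pos"])
plan([(.53,.13,o["tool_pos"][2]),(.53,.13,.104)])
E
```

```text
[ 0.27387586  0.17123001 -2.28447378] 0.024683598431508347 [ 0.43818912 -0.35802595  0.25474533]
at [ 0.4382 -0.358   0.2547] 100.0
move 14 x [33.2 12.5 -0. ] total [464.7 175.   -0. ]
move 5 x [ 0.   0.  30.1] total [  0.    0.  150.7]
```

Call:
arm_command --series "10 3.8 0 0 255;20 7.5 0 0 255;27 10.2 0 0 255;27 10.2 0 0 255;27 10.2 0 0 255;27 10.2 0 0 255;27 10.2 0 0 255;27 10.2 0 0 255;27 10.2 0 0 255;27 10.2 0 0 255;27 10.2 0 0 255;27 10.2 0 0 255;27 10.2 0 0 255;27 10.2 0 0 255;27 10.2 0 0 255;27 10.2 0 0 255;27 10.2 0 0 255;20 7.5 0 0 255;9.7 3.2 0 0 255;0 0 0 0 255"

```text
time_s: 58.03
tool_pos: [0.5288, 0.1326, 0.2528]
tool_rot: [-179.8, 0.0, 100.2]
force: [-1.4, -0.1, -1.4]
grip_width: 0.0251
grasp_force: 34.9
```

Call:
arm_command --series "0 0 0 0 255;0 0 15 0 255;0 0 28 0 255;0 0 30 0 255;0 0 28 0 255;0 0 20 0 255;0 0 12 0 255;0 0 8 0 255;0 0 4 0 255;0 0 2 0 255;0 0 1 0 255;0 0 0 0 255;0 0 0 0 255;0 0 0 0 255"

```text
time_s: 59.2
tool_pos: [0.5305, 0.1301, 0.1078]
tool_rot: [179.9, -0.0, 100.0]
force: [0.8, -0.6, -1.6]
grip_width: 0.0248
grasp_force: 34.9
```

Call:
arm_command --series "0 0 1 0 255;0 0 1 0 255;0 0 1 0 255;0 0 0 0 255;0 0 0 0 255;0 0 0 0 255"

```text
time_s: 59.7
tool_pos: [0.5299, 0.1298, 0.1039]
tool_rot: [-180.0, -0.0, 100.0]
force: [0.3, 0.1, -1.2]
grip_width: 0.0243
grasp_force: 34.9
```

Call:
arm_command --series "0 0 0.7 0 255;0 0 0.7 0 255;0 0 0 0 255;0 0 0 0 255;0 0 0 0 255"

```text
time_s: 60.12
tool_pos: [0.5305, 0.1301, 0.1038]
tool_rot: [179.9, -0.0, 100.0]
force: [-2.1, -0.4, 5.2]
grip_width: 0.0251
grasp_force: 35.0
```

Contact: the force went from -1.2 to +5.2 N. I'll release gently and rise.

Call:
arm_command --series "0 0 -0.7 0 255;0 0 0 0 255;0 0 0 0 170;0 0 0 0 150;0 0 0 0 120;0 0 0 0 100;0 0 0 0 80;0 0 0 0 60;0 0 0 0 60;0 0 -12 0 60;0 0 -20 0 60;0 0 -30 0 60;0 0 -35 0 60;0 0 -35 0 60;0 0 0 0 60" --squeeze 5

```text
time_s: 61.37
tool_pos: [0.5339, 0.1307, 0.244]
tool_rot: [179.3, -0.2, 100.0]
force: [1.3, -0.5, 1.3]
grip_width: 0.0666
grasp_force: 0.0
```

Call:
arm_command --series "0 -35 0 0 60;0 -35 0 0 60;0 -35 0 0 60;0 -30 0 0 60;30 0 0 0 60;30 0 0 0 60;30 0 0 0 60;30 0 0 0 60;30 0 0 0 60;30 0 0 0 60;30 0 0 0 60;30 0 0 0 60;0 0 0 0 60;0 0 0 0 60"

```text
time_s: 62.53
tool_pos: [0.3547, 0.3441, 0.2356]
tool_rot: [180.0, 0.0, 100.2]
force: [0.9, -0.2, -0.1]
grip_width: 0.0666
grasp_force: 0.0
```

```bash
python3 - <<'E'
from h import *
o,im=snap("top","pics/t30.png");print(o["tool_pos"],o["time_s"])
print("cap exp",w2p("top",(.53,.13,.141)),"foot",w2p("top",(.53,.13,.003)))
asc(im,70,190,390,340,107,38)
E
```

```text
[0.35466142 0.34414444 0.23555269] 62.5333
cap exp [223.4180345  259.60653281] foot [232.00948016 264.38695822]
 190 +++++=====+====+=========+++=====++==========:......-++=====+++++++++++====+=====+========+++-:---=+=======
 193 ++++++===++=+==+========+++++=+==++============---==++======+++++++++++====+=====+========++++====++=======
 197 ++++++===++=+==+========+++++====+================+=++======+++++++++++====++====+========++++=++=++=======
 201 ++++++===++=+==+========+++++=+==+================++++======+++++++++++====++==============================
 205 ++++++===++=+==+=========++++=+==+==================+======================================================
 209 +=++++===++=+==+=========++++++==+=========================================================================
 213 +=++++===++=+==+=========+=+++===+=========================================================================
 217 ==++++===================+=+++===+=========================================================================
 221 ==++=====::-:.:::----====+=+++===+=============================================
[... 2605 characters left out ...]
=====+==+++++=========
 316 .... ... . ::::::::::::::.:++++============================++=+=====++=========+=+========+==+++++=========
 320 .... ... ..::::::::.......:=+++=================+==++======++=+=====+++========+=+========+==+++++=========
 324 .... ... :=----:..........:=+++============+====+==++======++++=====++++=======+++========+==+++++=========
 328 --.. .::-=+=+=+=-::::::::::-+++============+====+==++======++++=====++++=======+=+========+==+++++=========
 332 =+=..=-:==+=+=+==::::::::::-+++============+====+==+++=====++++===+=++++======++++========+==+++++=========
 336 --:. ----=+=+=+==::::::::::-+++============+====++=+++=====++++===++++++=======+++========++=+++++=========
```

The cap shows at (225,259) against an expected (223,260), so the can stands on the mat. The ratchet is in its bay, both base plates face up, and the robot is clear.

```bash
python3 -c "
from cell import env
print(env.sign_off())"
```

```text
the job is handed in; nothing more can be done
None
```

I handed the job in at about 63 s of the 210 s: the ratchet is in the tray's free bay, both controllers lie base plate up on the mat, and the spray can stands upright beside them; no verdict came back.

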